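# Put the bottle stopper away in its push-button case

## Task

Put the bottle stopper away: press the red button on the front of the dark case until the catch lets go and the lid springs open, lower the stopper upright into the empty front hole of the wooden insert until it stands on the bottom, then swing the lid over and press it down until it snaps shut and stays shut. Feel for the catch and press no harder than a thumb comfortably would (under 20 N), do not drop the stopper in, and leave the case, its two corks, the jigger and the two glasses where they stand.

Things in the scene. Friction and masses are not known exactly. Their poses are not given: they have to be found in the camera images.
- case: Dark steel case, loose on rubber feet, 1.6 kg: 104 mm deep (x), 150 mm wide (y), rim 64 mm high, walls 4 mm, top of the shut lid 73 mm. Origin: centre of its underside, z up, -x to its front, where a steel catch housing (41 mm wide, 62 mm high) reaches to x = -95 mm. Light mechanism: no more than 20 N on the case, lid or button.
- button_top (a point): Centre of the flat top (20 mm in x, 24 mm in y) of the red push button; at rest x = -80, y = 0, z = 77 mm of the case. Pressed straight down: spring 1 N rising to 2.3 N, hidden free play 0 to 8 mm (differs each time), then it meets the hook, 4 N rising to 8 N; about 4.5 mm on, the lid springs open, and just past 5 mm is a hard stop. Springs back when let go; the point moves with it.
- lid (a joint): Angle of the lid: 0 latched shut, 1.52 rad standing open. A spring throws it open and keeps it open (1 to 2.5 N at the front edge hold it down). Closing, from 0.09 rad its striker bar rides on the hook's bevel: 7 to 10 N pressed down 90 mm from the hinge take it over; at 0.03 rad it snaps and the hook holds it at 0. Hard stop at -0.016 rad.
- lid_hinge (a point): Middle of the hinge line (along the case's y axis), at x = +55, y = 0, z = 67 mm of the case. Shut, the lid's plate lies 1 mm below to 6 mm above this (raised panel to 7.2 mm) and reaches 107 mm forward from it, 150 mm wide; its front tab (34 mm wide) reaches 119 mm, to x = -64 mm.
- nest (a point): Centre of the mouth of the free front hole in the wooden insert inside the case (x = -12, y = 0, z = 31 mm of the case; the insert's top is level with it). Round, 26.4 mm wide, 1.5 mm chamfer, 18 mm deep. The corks stand 39 mm further back and 40 mm to each side; the front wall's inner face is 36 mm ahead.
- stopper: Plated bottle stopper, about 60 g, 24.8 mm across, 49 mm tall, standing upright on the worktop: foot with a small chamfer, waist, ball grip widest about 35 mm up. Origin: centre of its foot, z up. Round: any yaw will do. Seated, its origin is 13 mm above the case's origin and only its upper 31 mm stand clear of the insert.
- cork_0: Wine cork, 23 mm across and 44 mm tall, standing in the case's back hole at y = +40 mm (x = +27 mm). Origin: centre of its foot.
- cork_1: Wine cork like cork_0, in the back hole at y = -40 mm.
- jigger: Plated double jigger, 43 mm across, 70 mm tall, standing loose; bystander. Origin: centre of its foot.
- shot_glass: Small clear glass, 48 mm across, 61 mm tall, standing loose; bystander. Origin: centre of its foot.
- wine_glass: Stemmed wine glass, 81 mm across, 201 mm tall, standing loose; bystander. Origin: centre of its foot.
There are look-alikes about, which are no part of the job. What is shaped like the stopper but green or pink is not meant.

How it is judged:
By the outcome, as a careful person would: the job done as asked, in the order asked, and still so for the second after the job is handed in, with the robot touching nothing.
It also fails if it takes over 61 s, if anything falls off the work surface, if the arm or the gripper's body presses on something with over 40 N, if the wrist force passes 120 N, or if a joint passes its speed limit or range.

## Robot

A 6-joint arm with a two-finger parallel gripper is mounted at the origin on a cart in front of the work surface, level with it; the furniture and walls round the work are solid. World frame = base frame: x ahead of the robot, y to its left, z up, the work surface at z = 0. Lengths are in m, angles in rad, forces in N, time in s.
With the tool pointing down it reaches from about 0.25 to 0.725 m from the base axis. Payload 4 kg.
Tool frame: the origin (TCP) lies on the mounting face of the last link; the fingertips stand 173 mm ahead of it and the grasp point (between the pads) lies hold_point_z ahead of it (hold_point_z is the distance from the TCP to the grasp point, in m); z points along the fingers, y is the direction in which the jaws open and shut (so a half turn about z gives the same grasp; the last joint's range is limited). The gripper opens to 85 mm and grips with 20 to 120 N. Pads are 22 mm wide; open, the fingers measure 114 mm over their backs; the gripper's body (76 mm by 85 mm) begins 54 mm behind the grasp point. The pads swing forward as they close: fully open they stand 13 mm farther back than shut.
Start: joints at [0, 0.241, 0.005, 1.335, 0, 1.571], TCP at [0.5, 0, 0.405] pointing down, gripper open.
Joint ranges: [-2.72, 2.72], [-1.05, 1.87], [-1.09, 1.28], [-1.99, 2.15], [-1.42, 1.44], [-3.14, 3.14]. Speed limits (rad/s): [2.79, 2.79, 3.14, 3.14, 3.14, 3.14].

## Interface

Orientations are given as a unit quaternion [x, y, z, w].
In Python, from station import observe, get_image, get_calibration, sign_off, hold_point_z gives the robot as it stands. The module is installed in compiled form; this text tells all that it offers.
- The arm moves only by the tool play_rows, never from a script. Its arguments are lists of equal length, an entry for each row: "translation": the shift along the tool's x, y, z in cm, a list of three; "rot": the turn, a rotation vector about the tool's x, y, z in degrees, a list of three; "grip": the opening, from -1 (shut) to 1 (fully open). In form: {"translation": [[tx, ty, tz], ...], "rot": [[wx, wy, wz], ...], "grip": [grip, ...]}. A call has exactly 5 rows; each row shifts and turns the pose as measured when the row begins, along the tool's axes as they then stand; what a row does not reach is not made up. A row lasts 1/12 s, in which the tool goes at most 41.7 mm and 7.16 degrees, less where a joint would pass 70% of its speed; a pose out of reach is approached as far as the arm can. A call with a gripper value outside its range is refused whole. The fingers move at their own pace and stop on an object; "force" is the grip in N (left out, the last holds). Time passes only in rows, so rows that do not move let the fingers close, or fill a call up. It gives the time, the measured TCP pose, the force and the opening at its end, in the units of the state.
- observe(): the state, without advancing time (a new reading comes with each control period).
- get_image(name): name is "scene" or "side" or "wrist"; returns the picture (384x512x3 uint8, red, green, blue); there is no depth.
- get_calibration(name): a dict with "mtx" (3x3 intrinsics, pixels), "world_from_camera" (4x4, takes a point from camera to world coordinates); the wrist camera has in their place "T_tool_cam" (4x4, takes a point from camera to tool coordinates, whose origin is the TCP and whose axes are the flange's). Camera axes: x right, y down, z forward; pixel columns grow to the right and rows downward; lengths in m; the calibration is good to about 2 mm. A picture is of the moment at which its call begins: read the wrist's pose just before it. get_calibration takes no time and is no camera call.
- sign_off(): hands the job in, once; it reports no verdict.
The state is a dict: "clock": time; "joint_positions": joint angles; "qvel": joint speeds; "joint_torque": joint torques, N m; "tool_pos": TCP position; "ee_rot": TCP orientation; "wrist_force": force on the tool from outside, world axes, zero at the start; "wrist_torque": the same for the moment, N m; "finger_gap": opening from 0.0 (shut) to 1.0 (fully open).
Only numpy, scipy, OpenCV 4.12 (cv2) and the standard library are available. Lean on these libraries where they do the work, as an engineer would, in place of code of your own. Each camera call takes 0.05 s, during which the arm holds its last target.

## Working session

There is one attempt and no reset: what is moved stays moved. The work goes in short steps, Python scripts to look and compute and a tool call to move; the robot and the scene stay as the last step left them, time stands still between calls to the robot, and variables do not carry over. Pictures are saved under pics/ and viewed, and the job is handed in when it is done.

Besides the shell and the picture viewer there is one more tool, called after ">>>" as name(argument=value, ...), one argument or row to a line, values as JSON. play_rows: Moves the arm, as the interface text tells. Its arguments: {"type":"object","properties":{"translation":{"type":"array"},"rot":{"type":"array"},"grip":{"type":"array"},"force":{"type":"number"}},"required":["translation","rot","grip"]}

```bash
mkdir -p pics; ls
python3 - <<'E'
from station import *
import cv2, json
import numpy as np
np.set_printoptions(precision=4,suppress=True)
print(observe()); 
print(hold_point_z if not callable(hold_point_z) else hold_point_z())
for n in("scene","side","wrist"):
    im=get_image(n); cv2.imwrite(f"pics/{n}0.png",im[:,:,::-1]); print(n,get_calibration(n))
E
```

```text
pics
{'clock': 0.0, 'joint_positions': array([0.    , 0.2414, 0.0037, 1.3352, 0.    , 1.5708]), 'qvel': array([-0.0009,  0.0003,  0.0013, -0.0014,  0.0007, -0.0003]), 'joint_torque': array([  0.0006, -37.2316,  25.2407,   0.0168,   0.    ,   0.    ]), 'tool_pos': array([0.4997, 0.    , 0.4038]), 'ee_rot': array([ 0.7071,  0.7071, -0.0007, -0.0007]), 'wrist_force': array([ 0.2455,  0.1769, -0.5852]), 'wrist_torque': array([-0.0079, -0.0282,  0.064 ]), 'finger_gap': 1.0021616041689916}
0.1547
scene {'mtx': array([[423.6463,   0.    , 253.6454],
       [  0.    , 423.6463, 192.7602],
       [  0.    ,   0.    ,   1.    ]]), 'world_from_camera': array([[ 0.8555, -0.3616,  0.3705, -0.0002],
       [-0.5177, -0.6051,  0.6048, -0.6818],
       [ 0.0055, -0.7092, -0.7049,  0.9248],
       [ 0.    ,  0.    ,  0.    ,  1.    ]])}
side {'mtx': array([[348.6798,   0.    , 259.5606],
       [  0.    , 348.6798, 195.7717],
       [  0.    ,   0.    ,   1.    ]]), 'world_from_camera': array([[ 0.9856, -0.0752,  0.1513,  0.2914],
       [-0.1687, -0.4935,  0.8532, -0.768 ],
       [ 0.0105, -0.8665, -0.4991,  0.572 ],
       [ 0.    ,  0.    ,  0.    ,  1.    ]])}
wrist {'mtx': array([[273.3384,   0.    , 255.3646],
       [  0.    , 273.3384, 187.9164],
       [  0.    ,   0.    ,   1.    ]]), 'T_tool_cam': array([[-0.0003, -0.9516, -0.3074,  0.0789],
       [ 1.    , -0.0003, -0.0001, -0.0006],
       [ 0.    , -0.3074,  0.9516,  0.0319],
       [ 0.    ,  0.    ,  0.    ,  1.    ]])}
```

View pics/scene0.png

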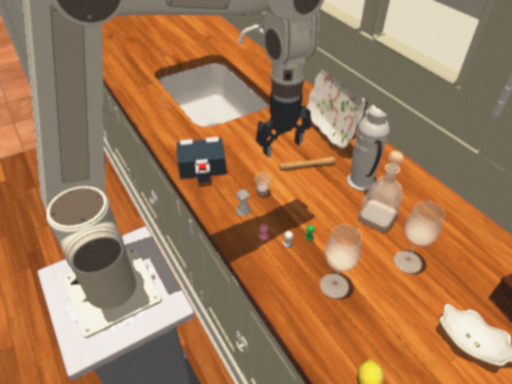

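View pics/side0.png

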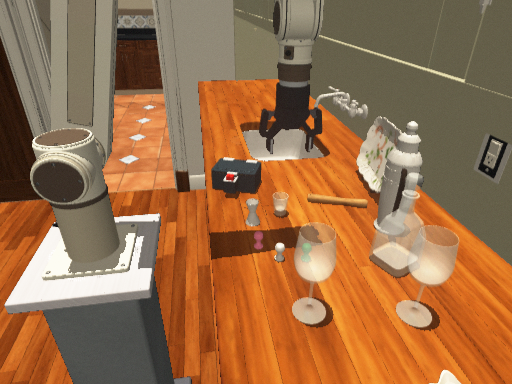

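View pics/wrist0.png

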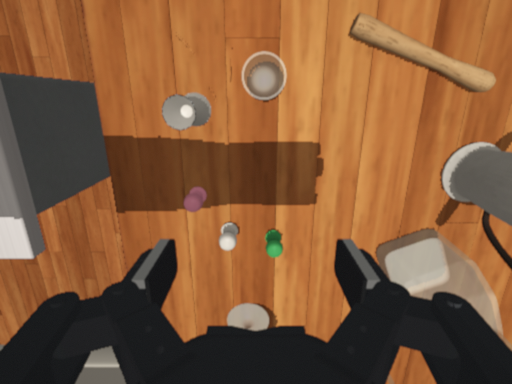

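```bash
cat > h.py <<'E'
from station import *
import numpy as np, cv2
from scipy.spatial.transform import Rotation as R
np.set_printoptions(precision=4,suppress=True)
def T(name,o=None):
    c=get_calibration(name)
    if name!="wrist": return c["mtx"],c["world_from_camera"]
    o=o or observe()
    M=np.eye(4);M[:3,:3]=R.from_quat(o["ee_rot"]).as_matrix();M[:3,3]=o["tool_pos"]
    return c["mtx"],M@c["T_tool_cam"]
def ray(name,px,o=None):
    K,W=T(name,o); d=W[:3,:3]@np.linalg.inv(K)@np.array([px[0],px[1],1.]); return W[:3,3],d/np.linalg.norm(d)
def onz(name,px,z,o=None):
    c,d=ray(name,px,o); return c+d*(z-c[2])/d[2]
def proj(name,p,o=None):
    K,W=T(name,o); q=np.linalg.inv(W)@np.r_[p,1]; u=K@q[:3]; return u[:2]/u[2]
def tri(rays):
    A=0;b=0
    for c,d in rays:
        P=np.eye(3)-np.outer(d,d);A=A+P;b=b+P@c
    return np.linalg.solve(A,b)
def crop(im,x0,y0,x1,y1,s,f):
    cv2.imwrite(f,cv2.resize(im[y0:y1,x0:x1],None,fx=s,fy=s,interpolation=cv2.INTER_CUBIC))
E
python3 - <<'E'
from h import *
a=cv2.imread("pics/scene0.png");b=cv2.imread("pics/side0.png")
A=cv2.resize(a[125:195,165:240],None,fx=5,fy=5,interpolation=2)[:350,:375]
B=cv2.resize(b[145:215,203:278],None,fx=5,fy=5,interpolation=2)
C=cv2.resize(a[180:250,225:325],None,fx=4,fy=4,interpolation=2)
D=cv2.resize(b[180:270,235:335],None,fx=4,fy=4,interpolation=2)[:,:]
cv2.imwrite("pics/c1.png",np.hstack([A,B]))
C=cv2.copyMakeBorder(C,0,80,0,0,0)
cv2.imwrite("pics/c2.png",np.hstack([C,D]))
for z in (0,.035):
  print(z,"st",onz("scene",(288,240),z),onz("wrist",(228,238),z),onz("side",(280,250),z))
E
```

```text
0 st [ 0.4714 -0.0972  0.    ] [ 0.4568 -0.1213  0.    ] [ 0.4698 -0.0756  0.    ]
0.035 st [ 0.4535 -0.1194  0.035 ] [ 0.4608 -0.1025  0.035 ] [ 0.4588 -0.118   0.035 ]
```

View pics/c1.png

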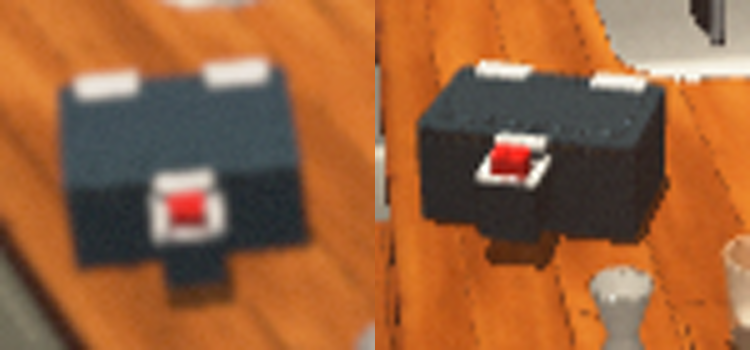

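View pics/c2.png

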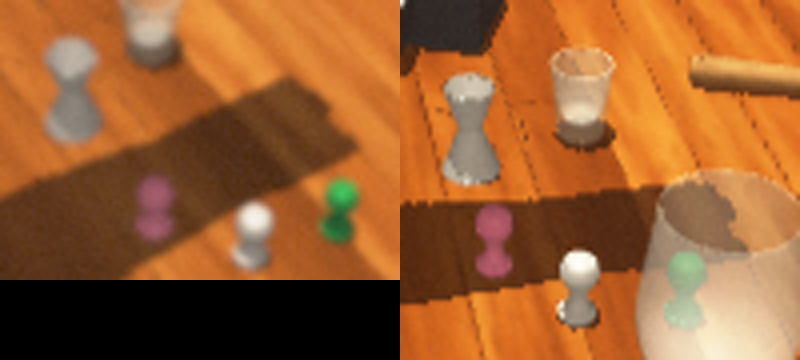

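Run:
```python
from h import *
def blobs(m,mn=6):
    n,l,s,c=cv2.connectedComponentsWithStats(m.astype(np.uint8)*255)
    return [(c[i].round(2),s[i]) for i in range(1,n) if s[i][4]>=mn]
I={n:cv2.imread(f"pics/{n}0.png") for n in("scene","side","wrist")}
red={}
for n,box in(("scene",(165,125,240,195)),("side",(203,145,278,215))):
    x0,y0,x1,y1=box; im=I[n][y0:y1,x0:x1].astype(int);b,g,r=im[...,0],im[...,1],im[...,2]
    print(n,"red",[(c+[x0,y0],s[4]) for c,s in blobs((r>130)&(g<70)&(b<80))])
    print(n,"white",[(c+[x0,y0],s+[x0,y0,0,0,0]) for c,s in blobs((r>140)&(g>135)&(b>130))])
for n,box in(("scene",(275,225,300,252)),("side",(268,236,292,266)),("wrist",(210,215,245,260))):
    x0,y0,x1,y1=box; im=I[n][y0:y1,x0:x1].astype(int);b,g,r=im[...,0],im[...,1],im[...,2]
    print(n,"st",[(c+[x0,y0],s+[x0,y0,0,0,0]) for c,s in blobs((b>80)&(r-b<60))])
crop(I["wrist"],150,170,330,290,4,"pics/c3.png")
```

```text
scene red [(array([202., 167.]), np.int32(25))]
scene white [(array([204.5 , 125.25]), array([198, 125,  15,   2,  20])), (array([211.92, 139.11]), array([206, 137,  13,   6,  62])), (array([186.02, 141.58]), array([180, 139,  13,   6,  62])), (array([201.64, 165.28]), array([195, 159,  15,  14, 115])), (array([238.57, 192.71]), array([238, 191,   2,   4,   7]))]
side red [(array([229.43, 176.89]), np.int32(35))]
side white [(array([262.86, 152.31]), array([247, 145,  31,  16, 375])), (array([228.  , 158.55]), array([223, 157,  11,   4,  31])), (array([251.29, 161.  ]), array([246, 160,  11,   3,  31])), (array([231.83, 172.62]), array([227, 171,  10,   4,  24])), (array([203.52, 178.76]), array([203, 174,   2,  11,  21])), (array([225.88, 179.29]), array([223, 176,   8,   6,  17])), (array([235.  , 178.71]), array([233, 176,   5,   6,  14])), (array([251.77, 201.58]), array([246, 199,  12,   7,  60])), (array([276.5 , 206.58]), array([275, 203,   3,   7,  12]))]
scene st [(array([287.84, 238.43]), array([284, 230,   9,  17, 118]))]
side st [(array([279.28, 251.37]), array([275, 243,  10,  19, 141]))]
wrist st [(array([228.  , 236.02]), array([219, 222,  19,  29, 418]))]
```

View pics/c3.png

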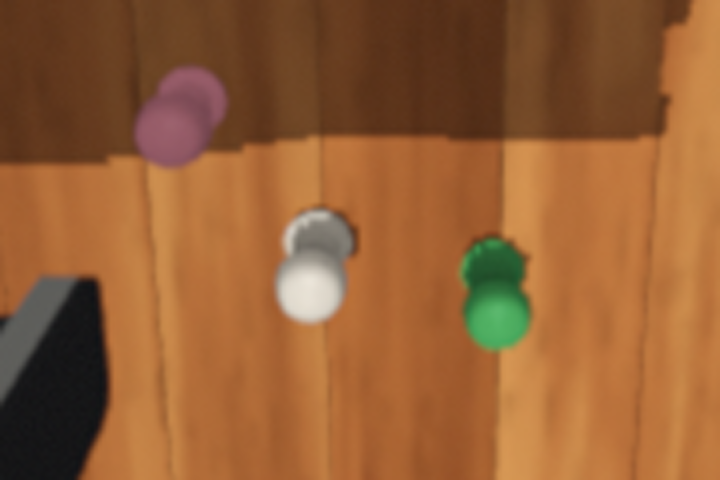

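Run:
```python
from h import *
def t(**k):
    r=[ray(n,p) for n,p in k.items()]; p=tri(r)
    return p,[np.linalg.norm(np.cross(p-c,d)).round(4) for c,d in r]
print("ball",t(scene=(288.2,234.5),side=(279.6,247.3),wrist=(227.75,241.2)))
print("ball z35",[onz(n,p,.036) for n,p in(("scene",(288.2,234.5)),("side",(279.6,247.3)),("wrist",(227.75,241.2)))])
print("foot",onz("wrist",(229.5,230),.003))
print("red",t(scene=(202,167),side=(229.43,176.9)))
a=t(scene=(186.02,141.58),side=(228,158.55));b=t(scene=(211.92,139.11),side=(251.29,161));print("hinge",a,b)
d=(b[0]-a[0]);print(np.linalg.norm(d),"yaw of case x",np.degrees(np.arctan2(d[0],-d[1])),(a[0]+b[0])/2)
for n,ps in(("scene",[(186.02,141.58),(211.92,139.11)]),("side",[(228,158.55),(251.29,161)])): print([onz(n,p,.072) for p in ps])
print("jig",onz("scene",(243,213),0),onz("side",(253,223),0)," pink",onz("scene",(263,238),0)," glass",onz("side",(281,214),0),"wine",onz("scene",(335,287),0))
```

```text
ball (array([ 0.4613, -0.1067,  0.0366]), [np.float64(0.0026), np.float64(0.0021), np.float64(0.0008)])
ball z35 [array([ 0.4643, -0.1046,  0.036 ]), array([ 0.4598, -0.1088,  0.036 ]), array([ 0.4604, -0.1069,  0.036 ])]
foot [ 0.4598 -0.1064  0.003 ]
red (array([0.3707, 0.2275, 0.0688]), [np.float64(0.0015), np.float64(0.0015)])
hinge (array([0.3787, 0.3594, 0.0744]), [np.float64(0.0018), np.float64(0.0018)]) (array([0.4569, 0.3293, 0.0734]), [np.float64(0.0019), np.float64(0.0019)])
0.08379995956968365 yaw of case x 68.96353562143662 [0.4178 0.3443 0.0739]
[array([0.3816, 0.364 , 0.072 ]), array([0.4598, 0.3327, 0.072 ])]
[array([0.3775, 0.3621, 0.072 ]), array([0.4555, 0.3295, 0.072 ])]
jig [ 0.415   0.0552 -0.    ] [0.4195 0.0571 0.    ]  pink [ 0.4154 -0.0554  0.    ]  glass [0.5102 0.0915 0.    ] wine [ 0.4875 -0.2839  0.    ]
```

```bash
cat >> h.py <<'E'
def plan(target,yaw_deg=None,n=5,rtgt=None,o=None):
    """yaw: world heading of tool x, tool down. prints rows"""
    o=o or observe(); p0=np.array(o["tool_pos"]);R0=R.from_quat(o["ee_rot"])
    if rtgt is None:
        y=np.radians(yaw_deg); x=np.array([np.cos(y),np.sin(y),0]);z=np.array([0,0,-1.]);rtgt=R.from_matrix(np.c_[x,np.cross(z,x),z])
    dr=(R0.inv()*rtgt).as_rotvec(); dp=(np.array(target)-p0)
    tr=[];ro=[]
    for i in range(n):
        Ri=R0*R.from_rotvec(dr*i/n)
        tr.append((Ri.inv().apply(dp/n)*100).round(2).tolist()); ro.append(np.degrees(dr/n).round(2).tolist())
    print("t",tr);print("r",ro,"step mm",np.linalg.norm(dp)/n*1000)
def case2w(p,o,yaw): 
    c,s=np.cos(np.radians(yaw)),np.sin(np.radians(yaw)); return np.array([o[0]+c*p[0]-s*p[1],o[1]+s*p[0]+c*p[1],p[2]])
E
python3 - <<'E'
from h import *
plan([.37,.22,.40],69,8)
E
```

```text
t [[2.75, -1.62, 0.05], [2.67, -1.75, 0.05], [2.59, -1.87, 0.05], [2.5, -1.98, 0.05], [2.41, -2.1, 0.05], [2.31, -2.2, 0.05], [2.21, -2.31, 0.05], [2.1, -2.41, 0.05]]
r [[-0.01, 0.0, 2.62], [-0.01, 0.0, 2.62], [-0.01, 0.0, 2.62], [-0.01, 0.0, 2.62], [-0.01, 0.0, 2.62], [-0.01, 0.0, 2.62], [-0.01, 0.0, 2.62], [-0.01, 0.0, 2.62]] step mm 31.931023124997292
```

>>> play_rows(
  translation=[
    [2.75,-1.6,0],
    [2.65,-1.75,0],
    [2.6,-1.85,0],
    [2.5,-2,0],
    [2.4,-2.1,0],
  ],
  rot=[
    [0,0,2.6],
    [0,0,2.6],
    [0,0,2.6],
    [0,0,2.6],
    [0,0,2.6],
  ],
  grip=[1,1,1,1,1],
)

```text
clock: 0.57
tool_pos: [0.4196, 0.1373, 0.4014]
ee_rot: [0.79, 0.613, -0.002, -0.0]
wrist_force: [1.1, -0.3, 0.2]
finger_gap: 1.002
```

>>> play_rows(
  translation=[
    [2.3,-2.2,0],
    [2.2,-2.3,0],
    [2.1,-2.4,0],
    [0,0,0],
    [0,0,0],
  ],
  rot=[
    [0,0,2.6],
    [0,0,2.6],
    [0,0,2.6],
    [0,0,0],
    [0,0,0],
  ],
  grip=[1,1,1,1,1],
)

```text
clock: 0.98
tool_pos: [0.3665, 0.2281, 0.4002]
ee_rot: [0.83, 0.558, -0.003, -0.001]
wrist_force: [-0.6, 0.4, 0.1]
finger_gap: 1.001
```

Run:
```python
from h import *
o=observe(); print(o["clock"],o["tool_pos"],R.from_quat(o["ee_rot"]).as_matrix()[:,0],o["wrist_force"],o["qvel"])
im=get_image("wrist")[:,:,::-1]; cv2.imwrite("pics/w1.png",im); cv2.imwrite("pics/w1b.png",cv2.resize(im,(800,600)))
```

```text
0.9833 [0.3665 0.2281 0.4002] [ 0.3766  0.9263 -0.0042] [-0.5759  0.3789  0.1458] [ 0.0609 -0.0006 -0.007  -0.0023  0.0276  0.0299]
```

View pics/w1b.png

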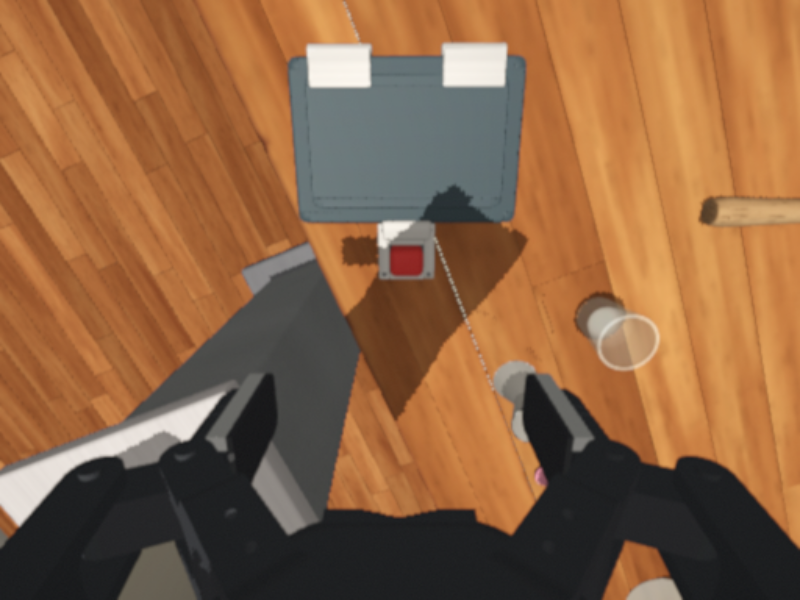

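Run:
```python
from h import *
im=cv2.imread("pics/w1.png").astype(int);b,g,r=im[...,0],im[...,1],im[...,2]
o=observe()
m=(r>90)&(g<60)&(b<60); m[:140]=0;m[185:]=0;m[:,:230]=0;m[:,290:]=0
rr=cv2.minAreaRect(np.argwhere(m)[:,::-1].astype(np.float32));print(rr, m.sum())
q=onz("wrist",rr[0],.077,o);print("button",q)
w=(r>170)&(g>165)&(b>160);w[:25]=0;w[60:]=0
n,l,s,c=cv2.connectedComponentsWithStats(w.astype(np.uint8))
H=[c[i] for i in range(1,n) if s[i][4]>100]; print([s[i] for i in range(1,n) if s[i][4]>100],H)
H=sorted(H,key=lambda c:c[0]);P=[onz("wrist",h,.074,o) for h in H];d=P[1]-P[0];print(P,np.linalg.norm(d),"yaw",np.degrees(np.arctan2(d[0],-d[1])))
# dark lid mask minarea
k=(abs(r-g)<40)&(b>r+3)&(b>70)&(b<170);k[150:]=0
n,l,s,c=cv2.connectedComponentsWithStats(k.astype(np.uint8));i=1+np.argmax(s[1:,4]);
ct=cv2.findContours((l==i).astype(np.uint8),0,1)[0][0]; ap=cv2.approxPolyDP(cv2.convexHull(ct),4,True)[:,0];print(ap)
for a in ap: print(onz("wrist",a,.073,o))
dd=np.array([q[0],q[1]])
y=np.arctan2(d[0],-d[1]);M=(P[0]+P[1])/2
print("mid hinge - button along case x",np.dot((M-q)[:2],[np.cos(y),np.sin(y)]),"perp",np.dot((M-q)[:2],[-np.sin(y),np.cos(y)]))
v=M-q;print("yaw by mid",np.degrees(np.arctan2(v[1],v[0])))
```

```text
((259.5, 163.5), (41.0, 59.0), 90.0) 751
button [0.3726 0.2375 0.077 ]
[array([ 196,   28,   41,   28, 1119], dtype=int32), array([ 283,   28,   41,   28, 1096], dtype=int32)] [array([216.4459,  41.445 ]), array([303.0091,  41.1214])]
[array([0.3788, 0.3641, 0.074 ]), array([0.4561, 0.3327, 0.074 ])] 0.08332896368199108 yaw 67.92768383375486
[[335  39]
 [325 140]
 [193 139]
 [187  38]]
[0.4853 0.3229 0.073 ]
[0.447  0.2341 0.073 ]
[0.3161 0.2885 0.073 ]
[0.3537 0.3777 0.073 ]
mid hinge - button along case x 0.11959295686600523 perp 0.0001023750543865581
yaw by mid 67.9767306778561
```

Run:
```python
from h import *
im=cv2.imread("pics/w1.png").astype(int);b,g,r=im[...,0],im[...,1],im[...,2]
o=observe()
m=(r>90)&(g<45)&(b<60)&(r-g>80); m[:150]=0;m[182:]=0;m[:,:242]=0;m[:,278:]=0
ys,xs=np.nonzero(m);print(xs.min(),xs.max(),ys.min(),ys.max(),m.sum(),xs.mean(),ys.mean())
q=onz("wrist",(xs.mean(),ys.mean()),.077,o);print("button",q)
crop(im.astype(np.uint8),180,20,340,190,4,"pics/c4.png")
```

```text
250 269 158 175 341 259.574780058651 166.42228739002934
button [0.3715 0.2345 0.077 ]
```

View pics/c4.png

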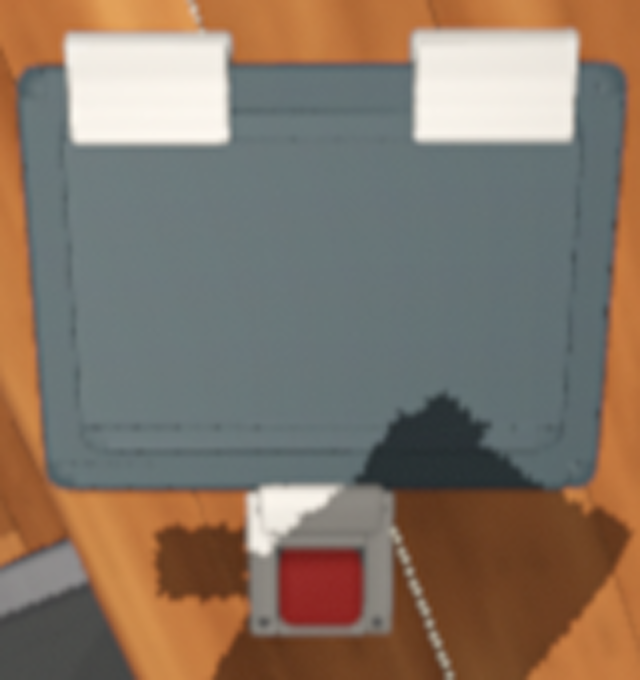

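Run:
```python
from h import *
o=observe();yaw=68.;u=np.array([np.cos(np.radians(yaw)),np.sin(np.radians(yaw))])
q=onz("wrist",(259.9,167),.077,o);print("button",q,"orig",q[:2]+.08*u)
f=onz("wrist",(260.3,142),.072,o);print("front",f,"orig",f[:2]+.052*u)
A,B=onz("wrist",(191.75,142.2),.072,o),onz("wrist",(329.2,141.5),.072,o);d=B-A;print(np.linalg.norm(d),np.degrees(np.arctan2(d[0],-d[1])),(A+B)/2+np.r_[.052*u,0])
```

```text
button [0.3715 0.2337 0.077 ] orig [0.4015 0.3079]
front [0.3819 0.2581 0.072 ] orig [0.4014 0.3064]
0.14841230289838722 68.1485703056117 [0.4014 0.3065 0.072 ]
```

Run:
```python
from h import *
plan([.3707,.231,.275],68,4)
```

```text
t [[0.12, 0.08, 3.13], [0.12, 0.08, 3.13], [0.12, 0.07, 3.13], [0.12, 0.07, 3.13]]
r [[-0.09, 0.06, -0.04], [-0.09, 0.06, -0.04], [-0.09, 0.06, -0.04], [-0.09, 0.06, -0.04]] step mm 31.329617953467476
```

>>> play_rows(
  translation=[
    [0.12,0.08,3.1],
    [0.12,0.08,3.1],
    [0.12,0.08,3.1],
    [0.12,0.08,3.1],
    [0,0,0],
  ],
  rot=[
    [-0.1,0.06,0],
    [-0.1,0.06,0],
    [-0.1,0.06,0],
    [-0.1,0.06,0],
    [0,0,0],
  ],
  grip=[-1,-1,-1,-1,-1],
  force=40,
)

```text
clock: 1.45
tool_pos: [0.3754, 0.2279, 0.275]
ee_rot: [0.831, 0.556, 0.005, 0.001]
wrist_force: [-0.6, -0.1, -0.1]
finger_gap: 0.3
```

Run:
```python
from h import *
plan([.3707,.231,.262],68,4)
o=observe(); print(o["tool_pos"],o["wrist_force"],o["finger_gap"],R.from_quat(o["ee_rot"]).as_matrix())
im=get_image("wrist")[:,:,::-1]; cv2.imwrite("pics/w2.png",im)
im=get_image("side")[:,:,::-1]; crop(im,180,110,300,210,5,"pics/s2.png")
```

```text
t [[0.02, -0.14, 0.32], [0.02, -0.14, 0.32], [0.03, -0.14, 0.32], [0.03, -0.14, 0.32]]
r [[0.12, -0.1, -0.12], [0.12, -0.1, -0.12], [0.12, -0.1, -0.12], [0.12, -0.1, -0.12]] step mm 3.527575401057116
[0.3754 0.2279 0.275 ] [-0.5943 -0.1464 -0.0651] 0.3002979115389555 [[ 0.3822  0.924   0.0102]
 [ 0.924  -0.3823  0.0036]
 [ 0.0072  0.0081 -0.9999]]
```

View pics/w2.png

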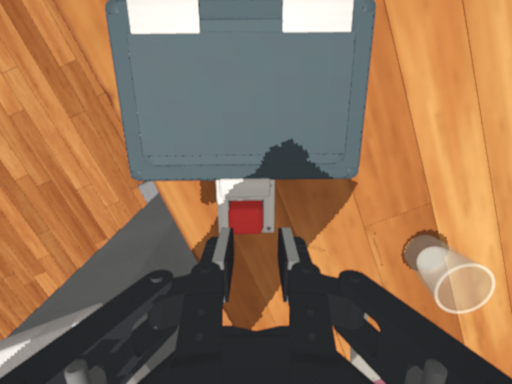

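View pics/s2.png

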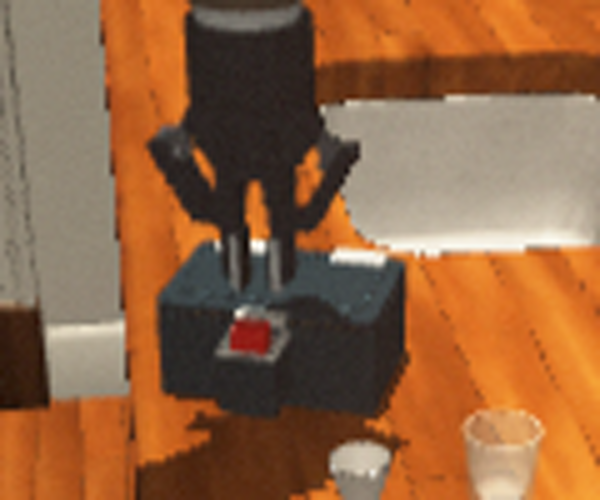

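Run:
```python
from h import *
o=observe()
im=cv2.imread("pics/w2.png").astype(int);b,g,r=im[...,0],im[...,1],im[...,2]
m=(r>90)&(g<45)&(b<60)&(r-g>80);m[:190]=0;m[240:]=0;m[:,:220]=0;m[:,275:]=0
ys,xs=np.nonzero(m);print(xs.min(),xs.max(),ys.min(),ys.max())
for rw in (200,204,234):print(onz("wrist",((229+264)/2,rw),.077,o))
print(onz("wrist",(246.5,218),.077,o))
A,B=onz("wrist",(134,179.5),.07,o),onz("wrist",(357,179.5),.07,o);d=B-A;print(np.linalg.norm(d),np.degrees(np.arctan2(d[0],-d[1])))
u=np.array([.3746,.927,0]);print((A+B)/2+.052*u)
```

```text
229 261 202 232
[0.3799 0.247  0.077 ]
[0.3788 0.2444 0.077 ]
[0.3701 0.224  0.077 ]
[0.3748 0.235  0.077 ]
0.1509612097960606 67.31427282343155
[0.4038 0.3066 0.07  ]
```

>>> play_rows(
  translation=[
    [0.2,-0.15,0.35],
    [0.2,-0.15,0.35],
    [0,0,0.2],
    [0,0,0],
    [0,0,0],
  ],
  rot=[
    [0.2,-0.2,-0.1],
    [0.2,-0.2,-0.1],
    [0,0,0],
    [0,0,0],
    [0,0,0],
  ],
  grip=[-1,-1,-1,-1,-1],
)

```text
clock: 1.97
tool_pos: [0.3797, 0.2351, 0.2772]
ee_rot: [0.831, 0.556, 0.01, 0.001]
wrist_force: [-0.3, 0.5, -0.5]
finger_gap: 0.0
```

Run:
```python
from h import *
plan([.3723,.232,.258],67.8,2)
o=observe(); print(o["tool_pos"],o["wrist_force"],o["finger_gap"],R.from_quat(o["ee_rot"]).as_matrix())
im=get_image("wrist")[:,:,::-1]; cv2.imwrite("pics/w3.png",im)
```

```text
t [[-0.3, -0.3, 0.95], [-0.29, -0.29, 0.96]]
r [[0.35, -0.45, -0.11], [0.35, -0.45, -0.11]] step mm 10.402613187768887
[0.3797 0.2351 0.2772] [-0.343   0.5354 -0.4769] 0.0004745050723364326 [[ 0.3812  0.9243  0.0173]
 [ 0.9244 -0.3814  0.0099]
 [ 0.0158  0.0122 -0.9998]]
```

View pics/w3.png

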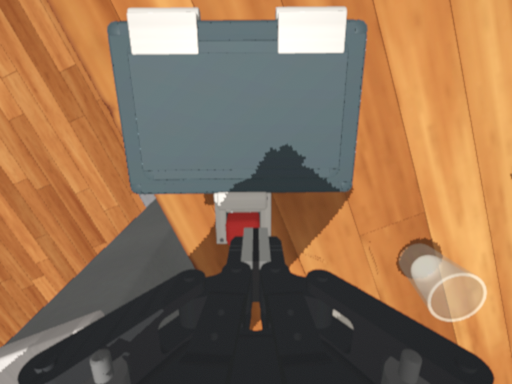

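>>> play_rows(
  translation=[
    [-0.3,-0.3,0.95],
    [-0.3,-0.3,0.6],
    [0,0,0],
    [0,0,0],
    [0,0,0],
  ],
  rot=[
    [0.35,-0.45,-0.1],
    [0.35,-0.45,-0.1],
    [0,0,0],
    [0,0,0],
    [0,0,0],
  ],
  grip=[-1,-1,-1,-1,-1],
)

```text
clock: 2.43
tool_pos: [0.3709, 0.2317, 0.2605]
ee_rot: [0.83, 0.558, -0.001, -0.0]
wrist_force: [-0.1, 0.2, 0.3]
finger_gap: -0.0
```

Run:
```python
from h import *
plan([.3723,.232,.258],67.8,2)
o=observe(); print(o["tool_pos"],o["wrist_force"],o["finger_gap"],R.from_quat(o["ee_rot"]).as_matrix(),o["qvel"])
```

```text
t [[0.04, 0.06, 0.13], [0.04, 0.06, 0.13]]
r [[-0.02, 0.03, 0.03], [-0.02, 0.03, 0.03]] step mm 1.4594804490752835
[0.3709 0.2317 0.2605] [-0.1396  0.1869  0.2682] -2.5158464861113008e-05 [[ 0.3769  0.9262 -0.0012]
 [ 0.9262 -0.3769 -0.0007]
 [-0.001  -0.0008 -1.    ]] [ 0.0022  0.0043 -0.0042 -0.0007  0.0008  0.0004]
```

>>> play_rows(
  translation=[
    [0.03,0.05,0.2],
    [0.03,0.05,0.2],
    [0,0,0.2],
    [0,0,0.2],
    [0,0,0],
  ],
  rot=[
    [0,0,0],
    [0,0,0],
    [0,0,0],
    [0,0,0],
    [0,0,0],
  ],
  grip=[-1,-1,-1,-1,-1],
)

```text
clock: 2.85
tool_pos: [0.3723, 0.232, 0.2517]
ee_rot: [0.83, 0.558, -0.0, -0.0]
wrist_force: [-0.6, 0.2, 0.1]
finger_gap: 0.0
```

>>> play_rows(
  translation=[
    [0,0,0.15],
    [0,0,0.15],
    [0,0,0.15],
    [0,0,0.15],
    [0,0,0.15],
  ],
  rot=[
    [0,0,0],
    [0,0,0],
    [0,0,0],
    [0,0,0],
    [0,0,0],
  ],
  grip=[-1,-1,-1,-1,-1],
)

```text
clock: 3.27
tool_pos: [0.3725, 0.232, 0.2445]
ee_rot: [0.83, 0.558, -0.0, -0.0]
wrist_force: [-1.1, -0.9, 5.7]
finger_gap: 0.003
```

Run:
```python
from h import *
plan([.3723,.232,.258],67.8,2)
o=observe(); print(o["tool_pos"],o["wrist_force"],o["qvel"])
im=get_image("wrist")[:,:,::-1]; crop(im,170,160,340,300,4,"pics/w4.png")
im=get_image("side")[:,:,::-1]; crop(im,180,110,300,210,5,"pics/s4.png")
```

```text
t [[-0.01, -0.01, -0.67], [-0.01, -0.01, -0.67]]
r [[-0.0, 0.0, 0.03], [-0.0, 0.0, 0.03]] step mm 6.734533892057429
[0.3725 0.232  0.2445] [-1.0643 -0.8772  5.6706] [-0.0007  0.0193 -0.0236 -0.0448 -0.0008 -0.0007]
```

View pics/w4.png

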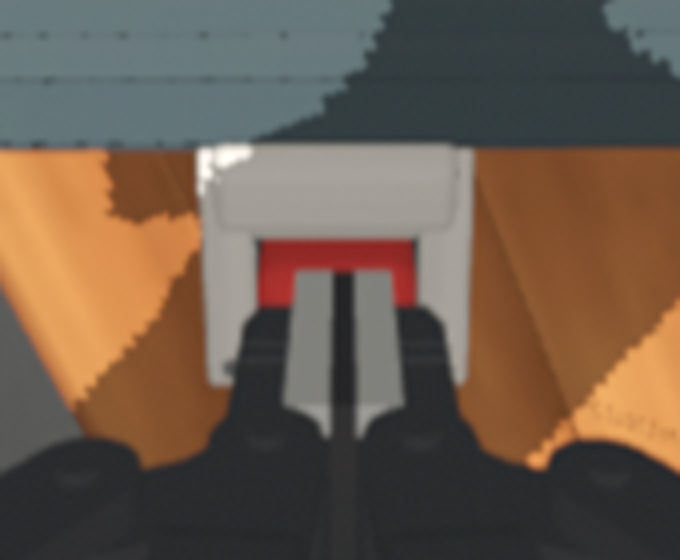

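View pics/s4.png

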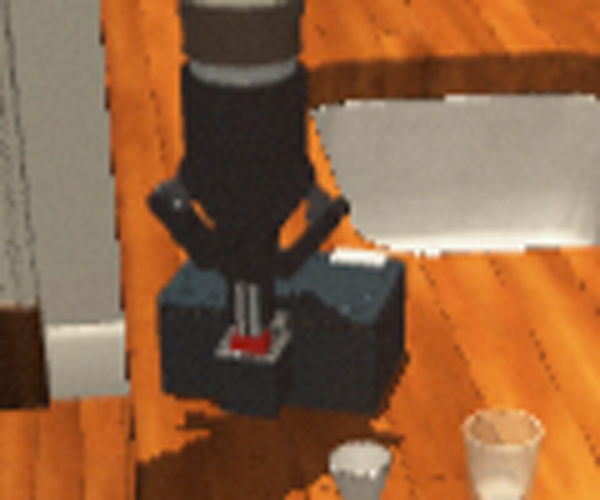

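>>> play_rows(
  translation=[
    [0,0,0.1],
    [0,0,0.1],
    [0,0,0.1],
    [0,0,0.1],
    [0,0,0],
  ],
  rot=[
    [0,0,0],
    [0,0,0],
    [0,0,0],
    [0,0,0],
    [0,0,0],
  ],
  grip=[-1,-1,-1,-1,-1],
)

```text
clock: 3.78
tool_pos: [0.3723, 0.2319, 0.2425]
ee_rot: [0.83, 0.558, 0.001, 0.0]
wrist_force: [-1.8, -1.1, 6.7]
finger_gap: 0.004
```

>>> play_rows(
  translation=[
    [0,0,0.1],
    [0,0,0.1],
    [0,0,0.1],
    [0,0,0],
    [0,0,0],
  ],
  rot=[
    [0,0,0],
    [0,0,0],
    [0,0,0],
    [0,0,0],
    [0,0,0],
  ],
  grip=[-1,-1,-1,-1,-1],
)

```text
clock: 4.2
tool_pos: [0.372, 0.2318, 0.2422]
ee_rot: [0.83, 0.558, 0.002, 0.0]
wrist_force: [-2.7, -1.9, 6.2]
finger_gap: -0.001
```

Run:
```python
from h import *
o=observe(); print(o["tool_pos"],o["wrist_force"],o["qvel"])
im=get_image("side")[:,:,::-1]; crop(im,180,90,300,210,5,"pics/s5.png")
```

```text
[0.372  0.2318 0.2422] [-2.6841 -1.8737  6.2461] [ 0.0016 -0.0113  0.0025  0.0088 -0.0007  0.0019]
```

View pics/s5.png

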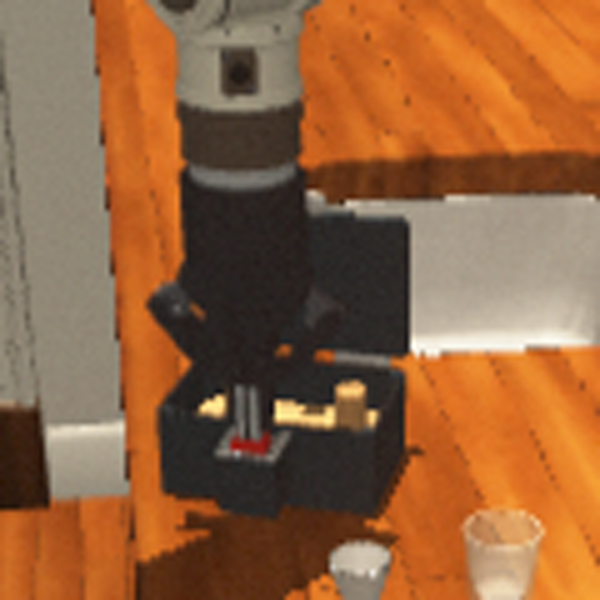

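>>> play_rows(
  translation=[
    [0,0,-0.8],
    [0,0,-3.5],
    [0,0,-4],
    [0,0,-4],
    [0,0,-3],
  ],
  rot=[
    [0,0,0],
    [0,0,0],
    [0,0,0],
    [0,0,0],
    [0,0,0],
  ],
  grip=[-1,-1,-1,1,1],
)

```text
clock: 4.67
tool_pos: [0.3693, 0.2301, 0.3948]
ee_rot: [0.83, 0.558, -0.007, -0.0]
wrist_force: [0.7, 0.3, 0.2]
finger_gap: 0.271
```

>>> play_rows(
  translation=[
    [0,0,0],
    [0,0,0],
    [0,0,0],
    [0,0,0],
    [0,0,0],
  ],
  rot=[
    [0,0,0],
    [0,0,0],
    [0,0,0],
    [0,0,0],
    [0,0,0],
  ],
  grip=[1,1,1,1,1],
)

```text
clock: 5.08
tool_pos: [0.3704, 0.2308, 0.4017]
ee_rot: [0.83, 0.558, -0.0, 0.0]
wrist_force: [-0.1, 0.1, -0.4]
finger_gap: 0.978
```

Run:
```python
from h import *
o=observe(); print(o["clock"],o["tool_pos"],R.from_quat(o["ee_rot"]).as_matrix()[:,2],o["wrist_force"],o["qvel"],repr(o["ee_rot"]))
im=get_image("wrist")[:,:,::-1]; cv2.imwrite("pics/w6.png",im); cv2.imwrite("pics/w6b.png",cv2.resize(im,(800,600)))
import pickle;pickle.dump(o,open("o6.pkl","wb"))
```

```text
5.0833 [0.3704 0.2308 0.4017] [ 0.     -0.0001 -1.    ] [-0.0854  0.0745 -0.3683] [-0.0012  0.0113 -0.022  -0.0082  0.0003  0.0004] array([ 0.8297,  0.5582, -0.    ,  0.    ])
```

View pics/w6b.png

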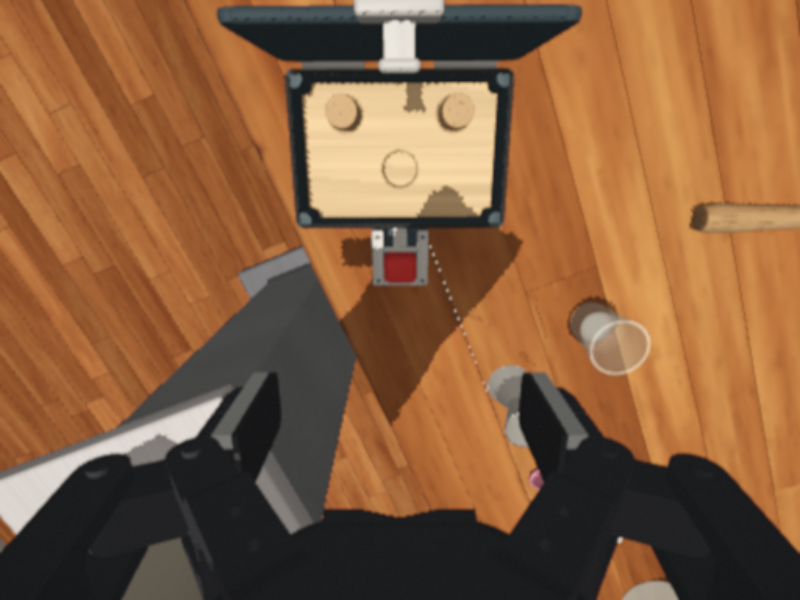

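Run:
```python
from h import *
import pickle;o=pickle.load(open("o6.pkl","rb"))
im=cv2.imread("pics/w6.png")
crop(im,180,40,335,190,5,"pics/c6.png")
g=cv2.cvtColor(im,cv2.COLOR_BGR2GRAY)[92:126,240:273]
bl=cv2.adaptiveThreshold(g,255,cv2.ADAPTIVE_THRESH_MEAN_C,cv2.THRESH_BINARY_INV,11,6)
ys,xs=np.nonzero(bl);
cs=cv2.findContours(bl,0,1)[0];c=max(cs,key=lambda c:cv2.boundingRect(c)[2]);e=cv2.fitEllipse(c);print(e)
ctr=np.array(e[0])+[240,92];print(ctr,onz("wrist",ctr,.031,o))
b=im.astype(int);m=(b[...,2]>90)&(b[...,1]<45)&(b[...,2]-b[...,1]>80);m[:150]=0;m[185:]=0;m[:,:240]=0;m[:,272:]=0
ys,xs=np.nonzero(m);bc=((xs.min()+xs.max())/2,(ys.min()+ys.max())/2);print(bc,onz("wrist",bc,.077,o))
```

```text
((15.50493335723877, 15.618724822998047), (23.387983322143555, 25.100696563720703), 0.3552114963531494)
[255.5049 107.6187] [0.3962 0.2954 0.031 ]
(np.float64(255.5), np.float64(171.0)) [0.3714 0.2344 0.077 ]
```

View pics/c6.png

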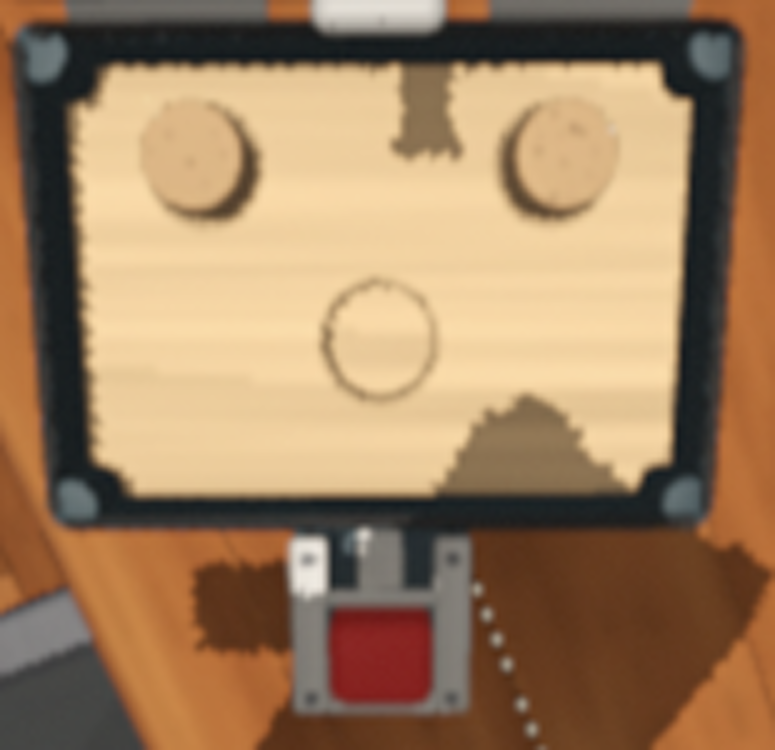

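Run:
```python
from h import *
print(observe()["joint_positions"])
plan([.4603,-.1068,.32],150,15)
print(onz("wrist",(256.1,107.9),.031))
```

```text
[ 0.5572  0.1167 -0.156   1.2989 -0.0001  2.5144]
t [[-1.86, 1.4, 0.54], [-1.98, 1.22, 0.54], [-2.09, 1.03, 0.54], [-2.18, 0.82, 0.54], [-2.25, 0.61, 0.54], [-2.3, 0.39, 0.54], [-2.32, 0.17, 0.54], [-2.33, -0.05, 0.54], [-2.31, -0.27, 0.54], [-2.28, -0.49, 0.54], [-2.22, -0.71, 0.54], [-2.14, -0.92, 0.54], [-2.04, -1.12, 0.54], [-1.93, -1.31, 0.54], [-1.79, -1.48, 0.54]]
r [[-0.0, 0.0, -5.48], [-0.0, 0.0, -5.48], [-0.0, 0.0, -5.48], [-0.0, 0.0, -5.48], [-0.0, 0.0, -5.48], [-0.0, 0.0, -5.48], [-0.0, 0.0, -5.48], [-0.0, 0.0, -5.48], [-0.0, 0.0, -5.48], [-0.0, 0.0, -5.48], [-0.0, 0.0, -5.48], [-0.0, 0.0, -5.48], [-0.0, 0.0, -5.48], [-0.0, 0.0, -5.48], [-0.0, 0.0, -5.48]] step mm 23.912474294819887
[0.3964 0.2947 0.031 ]
```

>>> play_rows(
  translation=[
    [-1.85,1.4,0.5],
    [-2,1.2,0.5],
    [-2.1,1,0.5],
    [-2.2,0.8,0.5],
    [-2.25,0.6,0.5],
  ],
  rot=[
    [0,0,-5.5],
    [0,0,-5.5],
    [0,0,-5.5],
    [0,0,-5.5],
    [0,0,-5.5],
  ],
  grip=[1,1,1,1,1],
)

```text
clock: 5.55
tool_pos: [0.3998, 0.1177, 0.3704]
ee_rot: [0.662, 0.75, -0.004, -0.003]
wrist_force: [0.9, -0.5, 0.5]
finger_gap: 0.999
```

>>> play_rows(
  translation=[
    [-2.3,0.4,0.5],
    [-2.3,0.2,0.5],
    [-2.3,0,0.5],
    [-2.3,-0.25,0.5],
    [-2.3,-0.5,0.5],
  ],
  rot=[
    [0,0,-5.5],
    [0,0,-5.5],
    [0,0,-5.5],
    [0,0,-5.5],
    [0,0,-5.5],
  ],
  grip=[1,1,1,1,1],
)

```text
clock: 5.97
tool_pos: [0.4338, 0.0014, 0.3379]
ee_rot: [0.453, 0.891, -0.007, -0.009]
wrist_force: [0.1, 0.4, 0.7]
finger_gap: 0.995
```

Run:
```python
from h import *
plan([.4603,-.1068,.32],150,5)
```

```text
t [[-2.06, -0.84, 0.35], [-1.99, -1.01, 0.36], [-1.89, -1.17, 0.36], [-1.79, -1.33, 0.36], [-1.67, -1.47, 0.36]]
r [[-0.21, -0.17, -4.77], [-0.21, -0.17, -4.77], [-0.21, -0.17, -4.77], [-0.21, -0.17, -4.77], [-0.21, -0.17, -4.77]] step mm 22.56209952771828
```

>>> play_rows(
  translation=[
    [-2.05,-0.85,0.35],
    [-2,-1,0.35],
    [-1.9,-1.2,0.35],
    [-1.8,-1.3,0.3],
    [-1.1,-1,0.3],
  ],
  rot=[
    [-0.2,-0.2,-4.8],
    [-0.2,-0.2,-4.8],
    [-0.2,-0.2,-4.8],
    [-0.2,-0.2,-4.8],
    [-0.2,-0.2,-3.5],
  ],
  grip=[1,1,1,1,1],
)

```text
clock: 6.38
tool_pos: [0.458, -0.1059, 0.3132]
ee_rot: [0.259, 0.966, -0.002, -0.006]
wrist_force: [1.0, 0.2, 0.3]
finger_gap: 1.0
```

>>> play_rows(
  translation=[
    [0,0,0],
    [0,0,0],
    [0,0,0],
    [0,0,0],
    [0,0,0],
  ],
  rot=[
    [0,0,0],
    [0,0,0],
    [0,0,0],
    [0,0,0],
    [0,0,0],
  ],
  grip=[1,1,1,1,1],
)

```text
clock: 6.8
tool_pos: [0.4563, -0.1069, 0.3084]
ee_rot: [0.262, 0.965, -0.002, -0.011]
wrist_force: [-0.6, -0.1, 0.1]
finger_gap: 0.997
```

Run:
```python
from h import *
o=observe(); print(o["clock"],o["tool_pos"],R.from_quat(o["ee_rot"]).as_matrix()[:,2],o["qvel"])
im=get_image("wrist")[:,:,::-1]; cv2.imwrite("pics/w7.png",im)
plan([.4603,-.1068,.30],150,2)
```

```text
6.8 [ 0.4563 -0.1069  0.3084] [-0.0226  0.002  -0.9997] [ 0.0153 -0.0017 -0.0084  0.0008  0.0016  0.0125]
t [[-0.18, 0.1, 0.42], [-0.18, 0.1, 0.42]]
r [[-0.27, -0.59, -0.17], [-0.27, -0.59, -0.17]] step mm 4.687676324861456
```

View pics/w7.png

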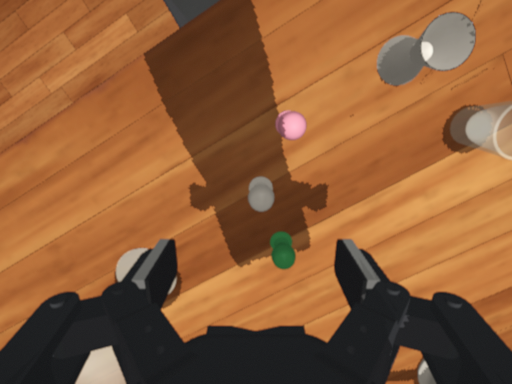

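Run:
```python
from h import *
im=cv2.imread("pics/w7.png"); crop(im,230,110,330,280,4,"pics/c7.png")
b=im.astype(int);s=(b.max(2)-b.min(2)<30)&(b.max(2)>80);s[:165]=0;s[220:]=0;s[:,:240]=0;s[:,280:]=0
ys,xs=np.nonzero(s);print(xs.min(),xs.max(),ys.min(),ys.max())
```

```text
248 273 177 211
```

View pics/c7.png

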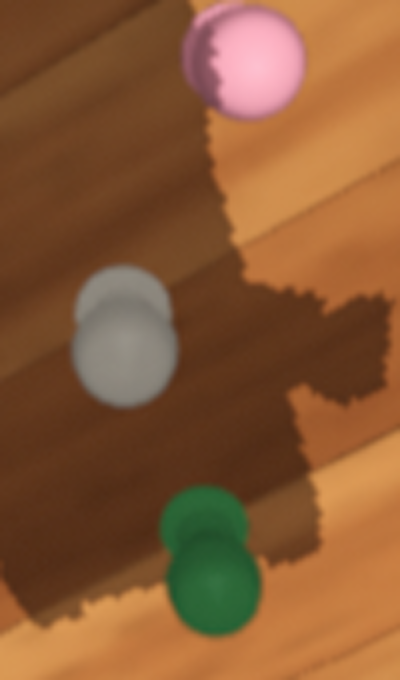

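Run:
```python
from h import *
p=onz("wrist",(261.4,198.5),.0365);print(p,onz("wrist",(260.75,187.5),.003),onz("wrist",(283,255),.0365),onz("wrist",(291,125),.0365))
plan([p[0],p[1],.235],150,3)
```

```text
[ 0.4603 -0.1059  0.0365] [ 0.4596 -0.1058  0.003 ] [ 0.5226 -0.117   0.0365] [ 0.4151 -0.0503  0.0365]
t [[-0.15, 0.12, 2.45], [-0.13, 0.11, 2.45], [-0.12, 0.1, 2.45]]
r [[-0.18, -0.39, -0.11], [-0.18, -0.39, -0.11], [-0.18, -0.39, -0.11]] step mm 24.534210169957063
```

>>> play_rows(
  translation=[
    [-0.15,0.1,2.4],
    [-0.15,0.1,2.4],
    [-0.1,0.1,2],
    [0,0,0],
    [0,0,0],
  ],
  rot=[
    [-0.2,-0.4,-0.1],
    [-0.2,-0.4,-0.1],
    [-0.2,-0.4,-0.1],
    [0,0,0],
    [0,0,0],
  ],
  grip=[1,1,1,1,1],
)

```text
clock: 7.27
tool_pos: [0.4619, -0.103, 0.2416]
ee_rot: [0.257, 0.966, 0.001, 0.004]
wrist_force: [-0.6, -0.0, 0.1]
finger_gap: 1.004
```

Run:
```python
from h import *
o=observe(); print(o["tool_pos"],R.from_quat(o["ee_rot"]).as_matrix()[:,2],o["qvel"])
plan([.460,-.106,.196],150,3)
```

```text
[ 0.4619 -0.103   0.2416] [ 0.009  -0.0007 -1.    ] [ 0.0155  0.0163 -0.0295 -0.0099  0.0039  0.0034]
t [[0.02, -0.13, 1.52], [0.01, -0.12, 1.52], [0.01, -0.12, 1.52]]
r [[0.07, 0.16, 0.08], [0.07, 0.16, 0.08], [0.07, 0.16, 0.08]] step mm 15.24660562664061
```

>>> play_rows(
  translation=[
    [0,-0.13,1.5],
    [0,-0.13,1.5],
    [0,-0.1,1.3],
    [0,0,0],
    [0,0,0],
  ],
  rot=[
    [0.1,0.2,0],
    [0.1,0.2,0],
    [0,0.1,0],
    [0,0,0],
    [0,0,0],
  ],
  grip=[1,1,1,1,1],
)

```text
clock: 7.68
tool_pos: [0.4633, -0.1051, 0.2041]
ee_rot: [0.256, 0.967, 0.0, 0.004]
wrist_force: [0.3, 1.1, 0.7]
finger_gap: 1.004
```

Run:
```python
from h import *
o=observe(); print(o["tool_pos"],R.from_quat(o["ee_rot"]).as_matrix()[:,2],o["qvel"])
plan([.460,-.106,.196],150,2)
im=get_image("wrist")[:,:,::-1]; cv2.imwrite("pics/w8.png",im)
```

```text
[ 0.4633 -0.1051  0.2041] [ 0.0077 -0.0012 -1.    ] [ 0.0037 -0.0015  0.0012  0.0107 -0.001   0.001 ]
t [[0.12, -0.12, 0.41], [0.12, -0.12, 0.41]]
r [[0.08, 0.21, 0.2], [0.08, 0.21, 0.2]] step mm 4.410352317909324
```

View pics/w8.png

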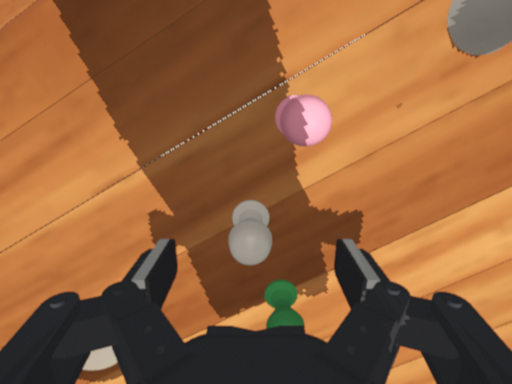

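Run:
```python
from h import *
print(onz("wrist",(250.3,242.5),.0365)); o=observe();print(proj("wrist",o["tool_pos"]+R.from_quat(o["ee_rot"]).apply([0,0,.1675])))
```

```text
[ 0.46   -0.1063  0.0365]
[255.897  248.2813]
```

Consistent: (0.460, −0.106). Final descent and close gently.

>>> play_rows(
  translation=[
    [0.15,-0.15,0.45],
    [0.15,-0.15,0.45],
    [0,0,0],
    [0,0,0],
    [0,0,0],
  ],
  rot=[
    [0.1,0.3,0.2],
    [0.1,0.2,0.2],
    [0,0,0],
    [0,0,0],
    [0,0,0],
  ],
  grip=[1,1,1,1,1],
)

```text
clock: 8.15
tool_pos: [0.4605, -0.1064, 0.1985]
ee_rot: [0.259, 0.966, -0.0, 0.002]
wrist_force: [0.3, 0.1, -0.5]
finger_gap: 1.002
```

Run:
```python
from h import *
o=observe(); print(o["tool_pos"],R.from_quat(o["ee_rot"]).as_matrix()[:,2],o["qvel"])
plan([.460,-.106,.196],150,2)
```

```text
[ 0.4605 -0.1064  0.1985] [ 0.0042 -0.0013 -1.    ] [-0.0007 -0.0035  0.0036  0.0024  0.0017  0.0001]
t [[0.03, 0.01, 0.12], [0.03, 0.01, 0.12]]
r [[0.03, 0.12, -0.02], [0.03, 0.12, -0.02]] step mm 1.2723950268110058
```

>>> play_rows(
  translation=[
    [0,0,0.2],
    [0,0,0],
    [0,0,0],
    [0,0,0],
    [0,0,0],
  ],
  rot=[
    [0,0.2,0],
    [0,0,0],
    [0,0,0],
    [0,0,0],
    [0,0,0],
  ],
  grip=[-1,-1,-1,-1,-1],
  force=25,
)

```text
clock: 8.57
tool_pos: [0.4608, -0.1066, 0.1967]
ee_rot: [0.259, 0.966, 0.0, 0.001]
wrist_force: [0.7, 0.3, -0.2]
finger_gap: 0.299
```

>>> play_rows(
  translation=[
    [0,0,0],
    [0,0,0],
    [0,0,0],
    [0,0,0],
    [0,0,0],
  ],
  rot=[
    [0,0,0],
    [0,0,0],
    [0,0,0],
    [0,0,0],
    [0,0,0],
  ],
  grip=[-1,-1,-1,-1,-1],
)

```text
clock: 8.98
tool_pos: [0.4608, -0.1066, 0.1968]
ee_rot: [0.259, 0.966, 0.0, 0.001]
wrist_force: [-0.2, -0.2, 1.0]
finger_gap: 0.267
```

Run:
```python
from h import *
o=observe(); print(o["tool_pos"],R.from_quat(o["ee_rot"]).as_matrix()[:,2],o["qvel"],o["wrist_force"],o["finger_gap"])
im=get_image("wrist")[:,:,::-1]; cv2.imwrite("pics/w9.png",im)
```

```text
[ 0.4608 -0.1066  0.1968] [ 0.0017  0.0003 -1.    ] [-0.0016 -0.0005  0.0002 -0.001   0.0002 -0.0001] [-0.2412 -0.183   0.9867] 0.2669710749501638
```

View pics/w9.png

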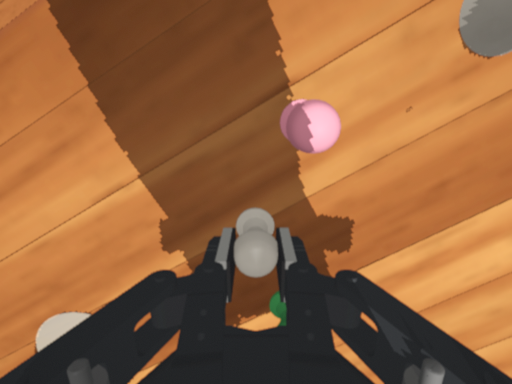

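>>> play_rows(
  translation=[
    [0,0,-0.5],
    [0,0,-2],
    [0,0,-3],
    [0,0,-3.5],
    [0,0,-3],
  ],
  rot=[
    [0,0,0],
    [0,0,0],
    [0,0,0],
    [0,0,0],
    [0,0,0],
  ],
  grip=[-1,-1,-1,-1,-1],
)

```text
clock: 9.45
tool_pos: [0.457, -0.1057, 0.3139]
ee_rot: [0.259, 0.966, 0.0, -0.009]
wrist_force: [-0.1, -0.1, -0.7]
finger_gap: 0.271
```

Run:
```python
from h import *
o=observe(); print(o["tool_pos"],R.from_quat(o["ee_rot"]).as_matrix()[:,2],o["wrist_force"],o["finger_gap"],o["joint_positions"])
n=case2w([-.035,0,.34],(.402,.307),68);print(n)
plan(n,-112,18)
```

```text
[ 0.457  -0.1057  0.3139] [-0.0178  0.0052 -0.9998] [-0.1133 -0.1186 -0.683 ] 0.27068747317938796 [-0.2276  0.2506 -0.2283  1.1105  0.001   0.2967]
[0.3889 0.2745 0.34  ]
t [[1.39, 1.64, -0.13], [1.23, 1.76, -0.13], [1.05, 1.87, -0.13], [0.87, 1.96, -0.13], [0.68, 2.04, -0.14], [0.48, 2.09, -0.14], [0.28, 2.13, -0.14], [0.08, 2.15, -0.14], [-0.12, 2.14, -0.14], [-0.33, 2.12, -0.14], [-0.53, 2.08, -0.15], [-0.72, 2.02, -0.15], [-0.91, 1.94, -0.15], [-1.09, 1.85, -0.15], [-1.26, 1.74, -0.15], [-1.42, 1.61, -0.15], [-1.57, 1.47, -0.15], [-1.7, 1.31, -0.15]]
r [[0.04, -0.05, -5.45], [0.04, -0.05, -5.45], [0.04, -0.05, -5.45], [0.04, -0.05, -5.45], [0.04, -0.05, -5.45], [0.04, -0.05, -5.45], [0.04, -0.05, -5.45], [0.04, -0.05, -5.45], [0.04, -0.05, -5.45], [0.04, -0.05, -5.45], [0.04, -0.05, -5.45], [0.04, -0.05, -5.45], [0.04, -0.05, -5.45], [0.04, -0.05, -5.45], [0.04, -0.05, -5.45], [0.04, -0.05, -5.45], [0.04, -0.05, -5.45], [0.04, -0.05, -5.45]] step mm 21.511905976669066
```

>>> play_rows(
  translation=[
    [1.4,1.6,-0.2],
    [1.2,1.75,-0.2],
    [1,1.9,-0.2],
    [0.9,2,-0.2],
    [0.7,2,-0.2],
  ],
  rot=[
    [0,0,-5.5],
    [0,0,-5.5],
    [0,0,-5.5],
    [0,0,-5.5],
    [0,0,-5.5],
  ],
  grip=[-1,-1,-1,-1,-1],
)

```text
clock: 9.87
tool_pos: [0.4402, -0.0009, 0.3354]
ee_rot: [0.016, 1.0, 0.001, 0.001]
wrist_force: [0.4, -0.5, -0.5]
finger_gap: 0.266
```

>>> play_rows(
  translation=[
    [0.5,2.1,-0.2],
    [0.3,2.1,-0.2],
    [0,2.1,-0.2],
    [-0.1,2.1,-0.2],
    [-0.3,2.1,-0.2],
  ],
  rot=[
    [0,0,-5.5],
    [0,0,-5.5],
    [0,0,-5.5],
    [0,0,-5.5],
    [0,0,-5.5],
  ],
  grip=[-1,-1,-1,-1,-1],
)

```text
clock: 10.28
tool_pos: [0.4159, 0.1077, 0.348]
ee_rot: [-0.234, 0.972, 0.0, 0.002]
wrist_force: [0.3, -0.9, -1.0]
finger_gap: 0.268
```

Run:
```python
from h import *
o=observe(); print(o["tool_pos"],R.from_quat(o["ee_rot"]).as_matrix()[:,2],o["wrist_force"],o["finger_gap"])
plan(case2w([-.035,0,.34],(.402,.307),68),-112,8)
```

```text
[0.4159 0.1077 0.348 ] [ 0.0041  0.0019 -1.    ] [ 0.3474 -0.8931 -1.0036] 0.2676275981611998
t [[-0.65, 2.01, 0.1], [-0.82, 1.95, 0.1], [-0.99, 1.86, 0.1], [-1.16, 1.77, 0.1], [-1.31, 1.66, 0.1], [-1.45, 1.53, 0.1], [-1.58, 1.4, 0.1], [-1.7, 1.25, 0.1]]
r [[-0.01, 0.03, -5.12], [-0.01, 0.03, -5.12], [-0.01, 0.03, -5.12], [-0.01, 0.03, -5.12], [-0.01, 0.03, -5.12], [-0.01, 0.03, -5.12], [-0.01, 0.03, -5.12], [-0.01, 0.03, -5.12]] step mm 21.155070090522482
```

>>> play_rows(
  translation=[
    [-0.65,2,0.1],
    [-0.8,1.95,0.1],
    [-1,1.85,0.1],
    [-1.15,1.75,0.1],
    [-1.3,1.65,0.1],
  ],
  rot=[
    [0,0,-5.1],
    [0,0,-5.1],
    [0,0,-5.1],
    [0,0,-5.1],
    [0,0,-5.1],
  ],
  grip=[-1,-1,-1,-1,-1],
)

```text
clock: 10.7
tool_pos: [0.3957, 0.2163, 0.3456]
ee_rot: [-0.453, 0.891, -0.0, 0.004]
wrist_force: [0.6, 0.5, 0.3]
finger_gap: 0.27
```

>>> play_rows(
  translation=[
    [-1.4,1.5,0.1],
    [-1.3,1.1,0.1],
    [-0.6,0.5,0],
    [0,0,0],
    [0,0,0],
  ],
  rot=[
    [0,0,-5],
    [0,0,-4.5],
    [0,0,-2],
    [0,0,0],
    [0,0,0],
  ],
  grip=[-1,-1,-1,-1,-1],
)

```text
clock: 11.12
tool_pos: [0.3849, 0.266, 0.3444]
ee_rot: [-0.547, 0.837, -0.0, 0.004]
wrist_force: [-0.2, 0.1, -1.5]
finger_gap: 0.269
```

Run:
```python
from h import *
o=observe(); print(o["clock"],o["tool_pos"],R.from_quat(o["ee_rot"]).as_matrix()[:,2],o["wrist_force"],o["finger_gap"],o["qvel"])
im=get_image("wrist")[:,:,::-1]; cv2.imwrite("pics/w10.png",im)
plan(case2w([-.012,0,.30],(.4015,.3065),68),-112,3)
```

```text
11.1167 [0.3849 0.266  0.3444] [ 0.0064  0.0039 -1.    ] [-0.1582  0.0669 -1.485 ] 0.2694387543637927 [ 0.009  -0.0003  0.0036  0.0051  0.0004  0.0024]
t [[-1.06, 0.04, 1.49], [-1.06, 0.02, 1.49], [-1.06, 0.01, 1.48]]
r [[-0.08, 0.12, -0.55], [-0.08, 0.12, -0.55], [-0.08, 0.12, -0.55]] step mm 18.25660664734822
```

View pics/w10.png

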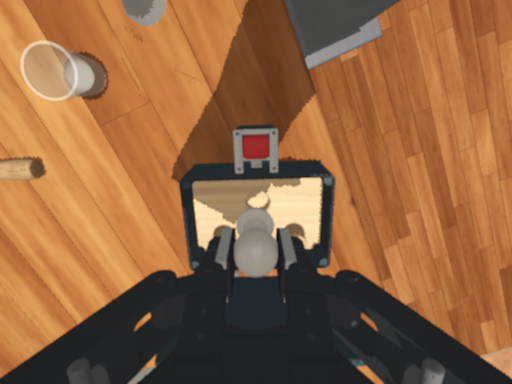

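Run:
```python
from h import *
o=observe();im=cv2.imread("pics/w10.png");b=im.astype(int)
m=(b[...,2]>90)&(b[...,1]<45)&(b[...,2]-b[...,1]>80);m[:125]=0;m[170:]=0;m[:,:235]=0;m[:,280:]=0
ys,xs=np.nonzero(m);bc=((xs.min()+xs.max())/2,(ys.min()+ys.max())/2);print(xs.min(),xs.max(),ys.min(),ys.max(),onz("wrist",bc,.077,o))
crop(im,180,120,340,270,5,"pics/c10.png")
Rm=R.from_quat(o["ee_rot"])
print("foot proj",proj("wrist",o["tool_pos"]+Rm.apply([0,0,.1968]),o),"ball",proj("wrist",o["tool_pos"]+Rm.apply([0,0,.1605]),o))
```

```text
243 267 135 157 [0.37   0.2295 0.077 ]
foot proj [254.4942 224.8473] ball [254.3079 254.3857]
```

View pics/c10.png

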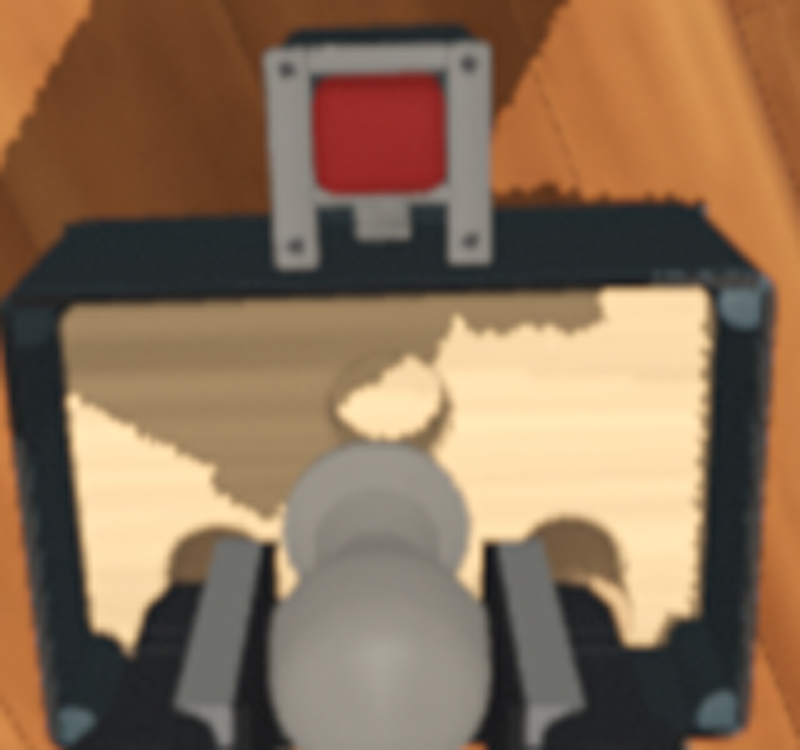

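Run:
```python
from h import *
o=observe()
h=onz("wrist",(257.9,202.2),.031,o); f=onz("wrist",(255.4,225.7),o["tool_pos"][2]-.1968,o)
print(h,f,o["tool_pos"],"d",h-f, "front edge hole",onz("wrist",(257.9,190.6),.031,o))
t=o["tool_pos"]+(h-f);t[2]=.30;print(t);plan(t,-112,3)
```

```text
[0.3954 0.2946 0.031 ] [0.386  0.2673 0.1477] [0.385  0.2657 0.3445] d [ 0.0094  0.0273 -0.1167] front edge hole [0.39   0.2823 0.031 ]
[0.3944 0.293  0.3   ]
t [[-0.95, 0.08, 1.49], [-0.95, 0.07, 1.49], [-0.96, 0.06, 1.48]]
r [[-0.08, 0.12, -0.55], [-0.08, 0.12, -0.55], [-0.08, 0.12, -0.55]] step mm 17.673527236223066
```

>>> play_rows(
  translation=[
    [-0.9,0.08,1.4],
    [-0.95,0.08,1.4],
    [-0.8,0.06,1.3],
    [0,0,0],
    [0,0,0],
  ],
  rot=[
    [-0.1,0.1,-0.5],
    [-0.1,0.1,-0.5],
    [-0.1,0.1,-0.5],
    [0,0,0],
    [0,0,0],
  ],
  grip=[-1,-1,-1,-1,-1],
)

```text
clock: 11.58
tool_pos: [0.3955, 0.2869, 0.3042]
ee_rot: [-0.553, 0.833, -0.0, 0.001]
wrist_force: [-0.1, 0.1, 0.6]
finger_gap: 0.273
```

Run:
```python
from h import *
o=observe();print(o["tool_pos"],R.from_quat(o["ee_rot"]).as_matrix()[:,2],o["qvel"])
plan([.395,.2931,.272],-112,3)
```

```text
[0.3955 0.2869 0.3042] [ 0.0019  0.0004 -1.    ] [-0.0164  0.0166 -0.0167 -0.009   0.0006  0.004 ]
t [[-0.18, 0.1, 1.07], [-0.18, 0.1, 1.07], [-0.19, 0.09, 1.07]]
r [[-0.03, 0.02, -0.28], [-0.03, 0.02, -0.28], [-0.03, 0.02, -0.28]] step mm 10.921498896467575
```

>>> play_rows(
  translation=[
    [-0.2,0.1,1],
    [-0.2,0.1,1],
    [-0.2,0.1,1],
    [0,0,0],
    [0,0,0],
  ],
  rot=[
    [0,0,-0.3],
    [0,0,-0.3],
    [0,0,-0.3],
    [0,0,0],
    [0,0,0],
  ],
  grip=[-1,-1,-1,-1,-1],
)

```text
clock: 12.0
tool_pos: [0.3958, 0.2912, 0.2737]
ee_rot: [-0.558, 0.83, -0.001, 0.002]
wrist_force: [-0.1, 0.1, 0.0]
finger_gap: 0.269
```

Run:
```python
from h import *
o=observe();print(o["tool_pos"],R.from_quat(o["ee_rot"]).as_matrix()[:,2],o["qvel"],o["wrist_force"])
im=get_image("wrist")[:,:,::-1]; cv2.imwrite("pics/w11.png",im);crop(im,150,90,360,270,3.8,"pics/c11.png")
im=get_image("side")[:,:,::-1]; crop(im,180,90,300,210,5,"pics/s11.png")
plan([.395,.2931,.272],-112,2)
```

```text
[0.3958 0.2912 0.2737] [ 0.0041  0.0011 -1.    ] [-0.0014  0.0095 -0.024  -0.012   0.0022 -0.0028] [-0.1118  0.1495  0.0004]
t [[-0.07, 0.07, 0.1], [-0.07, 0.07, 0.1]]
r [[-0.1, 0.08, -0.1], [-0.1, 0.08, -0.1]] step mm 1.3968190741199626
```

View pics/c11.png

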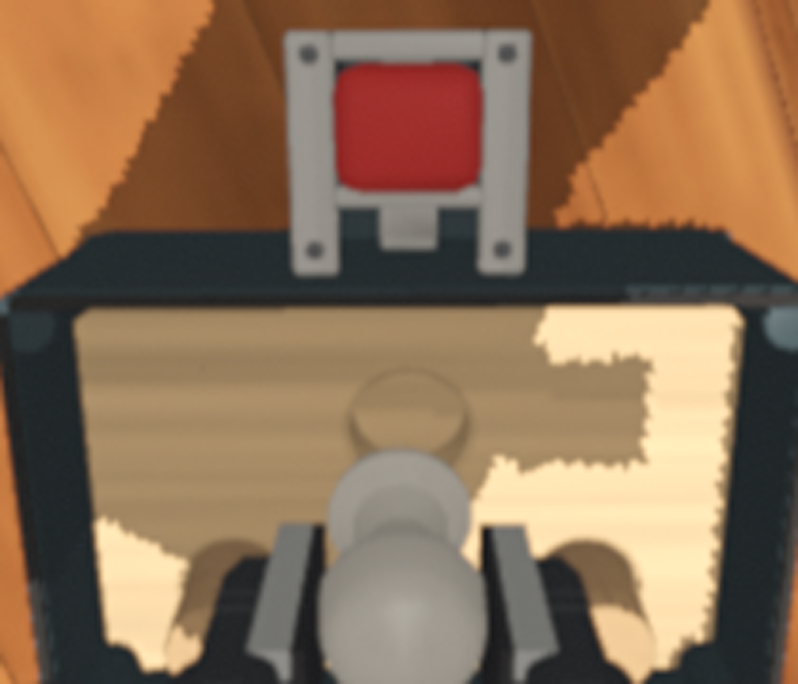

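View pics/s11.png

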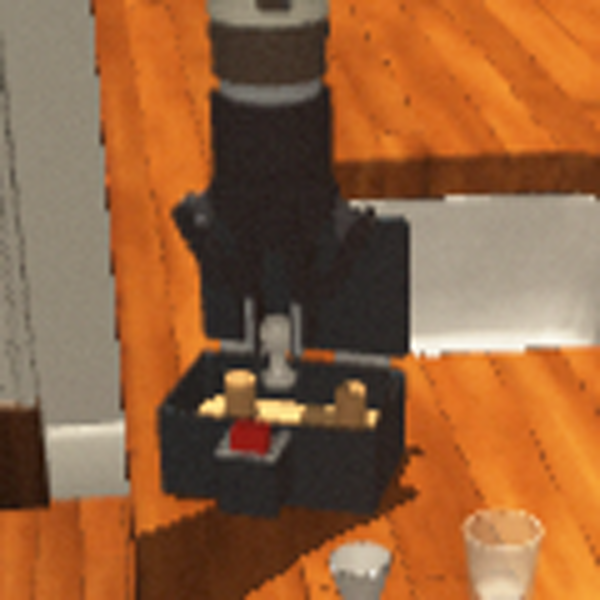

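Run:
```python
from h import *
o=observe();u=np.array([.3746,.9272,0])
s=lambda x,y:(x/3.8+150,y/3.8+90)
L,Rr=onz("wrist",s(349,422),.031,o),onz("wrist",s(469,422),.031,o);w=np.linalg.norm(L-Rr)
F=onz("wrist",s(409,368),.031,o);h=F+u*w/2
zf=o["tool_pos"][2]-.1968
l,r=onz("wrist",s(328,515),zf,o),onz("wrist",s(471,515),zf,o);wf=np.linalg.norm(l-r)
f=onz("wrist",s(399.5,449),zf,o)+u*wf/2
print("hole",h,w,"foot",f,wf,zf,"tool",o["tool_pos"]);d=h-f
print("d case x,y",d@u,d@np.array([-u[1],u[0],0]))
t=o["tool_pos"]+d;t[2]=.245;print(t);plan(t,-112,3)
```

```text
hole [0.395  0.2937 0.031 ] 0.026043454695141816 foot [0.3964 0.2922 0.0772] 0.024985202702002943 0.07717375728871126 tool [0.3958 0.2913 0.274 ]
d case x,y 0.0008910593805365881 0.001840668686524446
[0.3944 0.2928 0.245 ]
t [[-0.03, 0.06, 0.97], [-0.03, 0.06, 0.97], [-0.03, 0.06, 0.97]]
r [[-0.07, 0.05, -0.07], [-0.07, 0.05, -0.07], [-0.07, 0.05, -0.07]] step mm 9.681945138072182
```

>>> play_rows(
  translation=[
    [-0.05,0.07,0.9],
    [-0.05,0.07,0.9],
    [-0.03,0.05,0.8],
    [0,0,0],
    [0,0,0],
  ],
  rot=[
    [-0.1,0.1,0],
    [-0.1,0.1,0],
    [0,0,0],
    [0,0,0],
    [0,0,0],
  ],
  grip=[-1,-1,-1,-1,-1],
)

```text
clock: 12.52
tool_pos: [0.3949, 0.2936, 0.2466]
ee_rot: [-0.558, 0.83, -0.0, 0.001]
wrist_force: [0.3, 0.6, -0.3]
finger_gap: 0.267
```

Run:
```python
from h import *
o=observe();print(o["tool_pos"],R.from_quat(o["ee_rot"]).as_matrix()[:,2],o["qvel"],o["wrist_force"])
im=get_image("wrist")[:,:,::-1]; cv2.imwrite("pics/w12.png",im);crop(im,190,150,320,260,6,"pics/c12.png")
```

```text
[0.3949 0.2936 0.2466] [ 0.0016  0.0007 -1.    ] [ 0.0023  0.0199 -0.0194 -0.0129  0.0014  0.0016] [ 0.3113  0.5828 -0.3382]
```

View pics/c12.png

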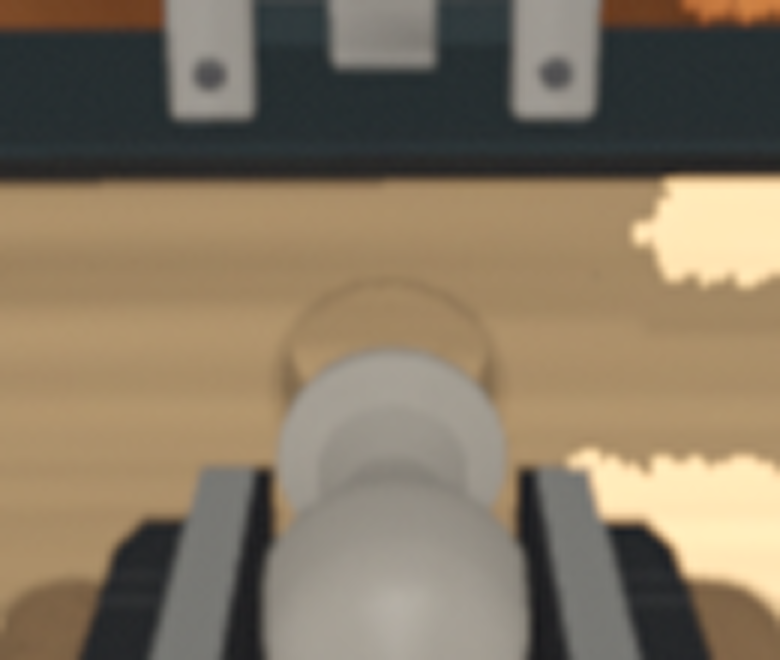

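Run:
```python
from h import *
o=observe();u=np.array([.3746,.9272,0])
s=lambda x,y:(x/6+190,y/6+150)
L,Rr=onz("wrist",s(280,382),.031,o),onz("wrist",s(499,382),.031,o);w=np.linalg.norm(L-Rr)
F=onz("wrist",s(389.5,278),.031,o);h=F+u*w/2
zf=o["tool_pos"][2]-.1968
l,r=onz("wrist",s(278,455),zf,o),onz("wrist",s(506,455),zf,o);wf=np.linalg.norm(l-r)
f=onz("wrist",s(392,347),zf,o)+u*wf/2
print("hole",h,w,"foot",f,wf,zf,"tool",o["tool_pos"]);d=h-f
print("d case x,y",d@u,d@np.array([-u[1],u[0],0]))
t=o["tool_pos"]+d;t[2]=.228;print(t);plan(t,-112,3)
```

```text
hole [0.3946 0.2936 0.031 ] 0.026586750511546502 foot [0.3945 0.2942 0.0497] 0.0252386772494203 0.04968266539883212 tool [0.3947 0.2934 0.2465]
d case x,y -0.0005444725101380117 -0.0003045553610204914
[0.3948 0.2928 0.228 ]
t [[0.02, -0.01, 0.62], [0.02, -0.01, 0.62], [0.02, -0.01, 0.62]]
r [[-0.02, 0.01, -0.07], [-0.02, 0.01, -0.07], [-0.02, 0.01, -0.07]] step mm 6.16439701293326
```

>>> play_rows(
  translation=[
    [0.02,0,0.5],
    [0.02,0,0.5],
    [0.02,0,0.4],
    [0,0,0.2],
    [0,0,0],
  ],
  rot=[
    [0,0,0],
    [0,0,0],
    [0,0,0],
    [0,0,0],
    [0,0,0],
  ],
  grip=[-1,-1,-1,-1,-1],
)

```text
clock: 12.98
tool_pos: [0.3947, 0.2931, 0.2292]
ee_rot: [-0.558, 0.83, -0.0, 0.001]
wrist_force: [0.0, 0.6, -0.1]
finger_gap: 0.267
```

Run:
```python
from h import *
o=observe();print(o["tool_pos"],R.from_quat(o["ee_rot"]).as_matrix()[:,2],o["qvel"],o["wrist_force"])
im=get_image("wrist")[:,:,::-1]; cv2.imwrite("pics/w13.png",im);crop(im,190,150,320,260,6,"pics/c13.png")
plan([.3948,.2928,.222],-112,2)
```

```text
[0.3947 0.2931 0.2292] [ 0.0019  0.001  -1.    ] [-0.0011  0.0019 -0.0028 -0.0032 -0.0021  0.0011] [ 0.0448  0.5645 -0.1016]
t [[0.01, -0.01, 0.37], [0.01, -0.01, 0.37]]
r [[-0.04, 0.05, -0.11], [-0.04, 0.05, -0.11]] step mm 3.6872619245638187
```

View pics/c13.png

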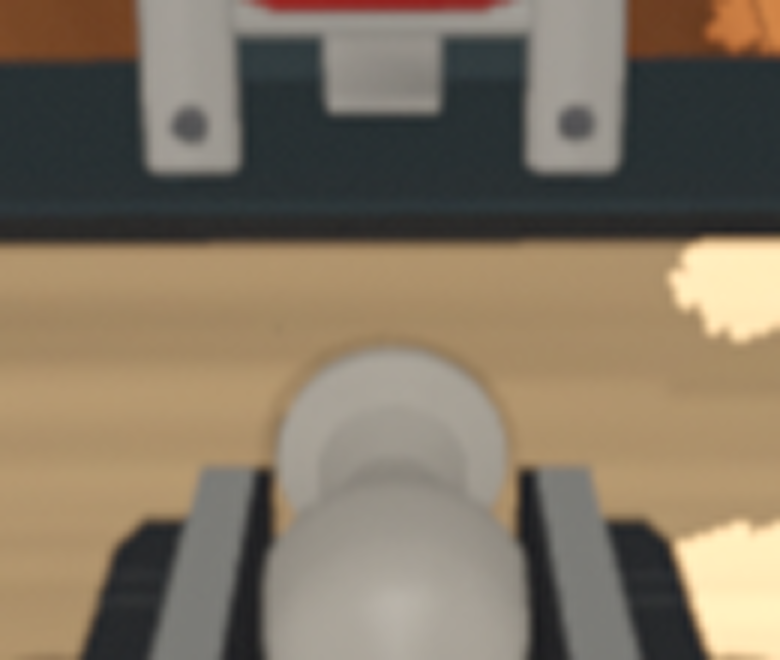

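>>> play_rows(
  translation=[
    [0,0,0.2],
    [0,0,0.2],
    [0,0,0.2],
    [0,0,0.2],
    [0,0,0],
  ],
  rot=[
    [0,0,0],
    [0,0,0],
    [0,0,0],
    [0,0,0],
    [0,0,0],
  ],
  grip=[-1,-1,-1,-1,-1],
)

```text
clock: 13.45
tool_pos: [0.3956, 0.294, 0.2218]
ee_rot: [-0.558, 0.83, 0.001, 0.003]
wrist_force: [-0.4, 1.1, -0.8]
finger_gap: 0.271
```

Run:
```python
from h import *
o=observe();print(o["tool_pos"],R.from_quat(o["ee_rot"]).as_matrix()[:,2],o["qvel"],o["wrist_force"])
plan([.3949,.2931,.213],-112,4)
```

```text
[0.3956 0.294  0.2218] [ 0.0045  0.0044 -1.    ] [-0.0001 -0.0014  0.0039  0.0011  0.0032 -0.    ] [-0.4323  1.0739 -0.7646]
t [[0.03, 0.01, 0.22], [0.03, 0.01, 0.22], [0.03, 0.01, 0.22], [0.03, 0.01, 0.22]]
r [[-0.04, 0.08, -0.05], [-0.04, 0.08, -0.05], [-0.04, 0.08, -0.05], [-0.04, 0.08, -0.05]] step mm 2.2262813234161025
```

>>> play_rows(
  translation=[
    [0.03,0,0.2],
    [0.03,0,0.2],
    [0.03,0,0.2],
    [0.02,0,0.2],
    [0,0,0],
  ],
  rot=[
    [-0.1,0.15,0],
    [-0.1,0.1,0],
    [-0.1,0.1,0],
    [0,0,0],
    [0,0,0],
  ],
  grip=[-1,-1,-1,-1,-1],
)

```text
clock: 13.87
tool_pos: [0.3962, 0.294, 0.214]
ee_rot: [-0.558, 0.83, 0.002, 0.001]
wrist_force: [1.2, 0.2, 0.1]
finger_gap: 0.273
```

Run:
```python
from h import *
o=observe();print(o["tool_pos"],R.from_quat(o["ee_rot"]).as_matrix()[:,2],o["qvel"],o["wrist_force"])
plan([.3949,.2931,.2095],-112,4)
```

```text
[0.3962 0.294  0.214 ] [-0.0001  0.0037 -1.    ] [0.0008 0.0019 0.0031 0.0049 0.0001 0.0002] [1.1945 0.211  0.0913]
t [[0.03, 0.02, 0.11], [0.03, 0.02, 0.11], [0.03, 0.02, 0.11], [0.03, 0.02, 0.11]]
r [[0.02, 0.05, -0.05], [0.02, 0.05, -0.05], [0.02, 0.05, -0.05], [0.02, 0.05, -0.05]] step mm 1.1835621823979505
```

>>> play_rows(
  translation=[
    [0.03,0.03,0.12],
    [0.03,0.03,0.12],
    [0,0,0.12],
    [0,0,0.1],
    [0,0,0],
  ],
  rot=[
    [0,0.1,0],
    [0,0.1,0],
    [0,0,0],
    [0,0,0],
    [0,0,0],
  ],
  grip=[-1,-1,-1,-1,-1],
)

```text
clock: 14.28
tool_pos: [0.3961, 0.2944, 0.2098]
ee_rot: [-0.558, 0.83, 0.001, 0.001]
wrist_force: [0.2, 1.4, 1.4]
finger_gap: 0.266
```

>>> play_rows(
  translation=[
    [0,0,0.1],
    [0,0,0.1],
    [0,0,0],
    [0,0,0],
    [0,0,0],
  ],
  rot=[
    [0,0,0],
    [0,0,0],
    [0,0,0],
    [0,0,0],
    [0,0,0],
  ],
  grip=[-1,-1,-1,-1,-1],
)

```text
clock: 14.7
tool_pos: [0.3959, 0.2942, 0.2099]
ee_rot: [-0.558, 0.83, 0.001, 0.001]
wrist_force: [0.7, 0.9, 0.5]
finger_gap: 0.272
```

>>> play_rows(
  translation=[
    [0,0,0],
    [0,0,0],
    [0,0,0],
    [0,0,0],
    [0,0,0],
  ],
  rot=[
    [0,0,0],
    [0,0,0],
    [0,0,0],
    [0,0,0],
    [0,0,0],
  ],
  grip=[-0.4,-0.3,-0.2,-0.1,-0.05],
)

```text
clock: 15.12
tool_pos: [0.3944, 0.2925, 0.2078]
ee_rot: [-0.558, 0.83, -0.0, -0.002]
wrist_force: [1.5, 0.1, -0.5]
finger_gap: 0.471
```

Run:
```python
from h import *
o=observe();print(o["tool_pos"],R.from_quat(o["ee_rot"]).as_matrix()[:,2],o["wrist_force"],o["finger_gap"])
im=get_image("wrist")[:,:,::-1]; cv2.imwrite("pics/w14.png",im)
```

```text
[0.3944 0.2925 0.2078] [-0.0034 -0.003  -1.    ] [ 1.5287  0.1452 -0.4839] 0.47130249302101224
```

View pics/w14.png

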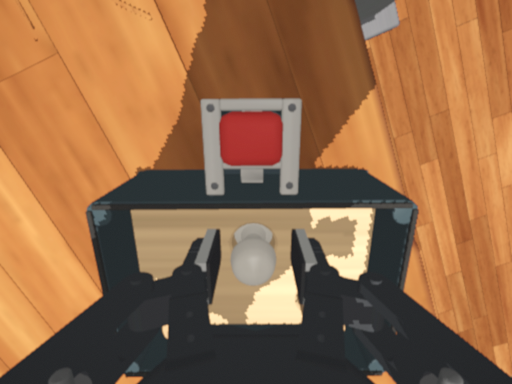

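>>> play_rows(
  translation=[
    [0,0,-1],
    [0,0,-3],
    [0,0,-4],
    [0,0,-4],
    [0,0,-4],
  ],
  rot=[
    [0,0,0],
    [0,0,0],
    [0,0,0],
    [0,0,0],
    [0,0,0],
  ],
  grip=[-0.05,-0.05,-0.05,-0.05,-0.05],
)

```text
clock: 15.58
tool_pos: [0.3917, 0.2905, 0.3653]
ee_rot: [-0.558, 0.83, -0.001, -0.015]
wrist_force: [1.7, 0.7, 0.1]
finger_gap: 0.478
```

>>> play_rows(
  translation=[
    [0,0,-2.5],
    [0,0,-1],
    [0,0,0],
    [0,0,0],
    [0,0,0],
  ],
  rot=[
    [0,0,0],
    [0,0,0],
    [0,0,0],
    [0,0,0],
    [0,0,0],
  ],
  grip=[-1,-1,-1,-1,-1],
)

```text
clock: 16.0
tool_pos: [0.3931, 0.2915, 0.4162]
ee_rot: [-0.558, 0.83, -0.001, -0.003]
wrist_force: [-0.1, 1.1, -1.8]
finger_gap: -0.005
```

Run:
```python
from h import *
o=observe();print(o["clock"],o["tool_pos"],R.from_quat(o["ee_rot"]).as_matrix()[:,2],o["wrist_force"],o["finger_gap"],o["joint_positions"])
im=get_image("wrist")[:,:,::-1]; cv2.imwrite("pics/w15.png",im)
im=get_image("side")[:,:,::-1]; cv2.imwrite("pics/s15.png",im)
im=get_image("scene")[:,:,::-1]; crop(im,140,40,300,220,3,"pics/sc15.png")
```

```text
16.0 [0.3931 0.2915 0.4162] [-0.0051 -0.0049 -1.    ] [-0.0941  1.1192 -1.7527] -0.005331015126054292 [ 0.6382  0.2179  0.0058  1.3656 -0.0009 -0.5447]
```

View pics/w15.png

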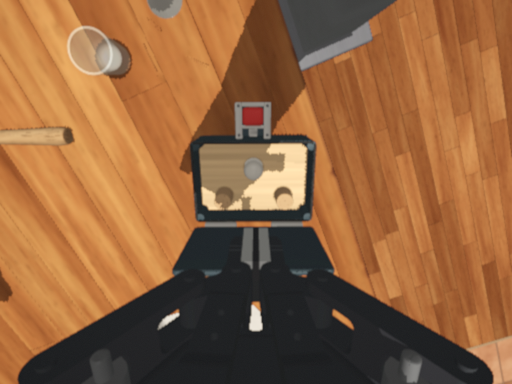

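View pics/sc15.png

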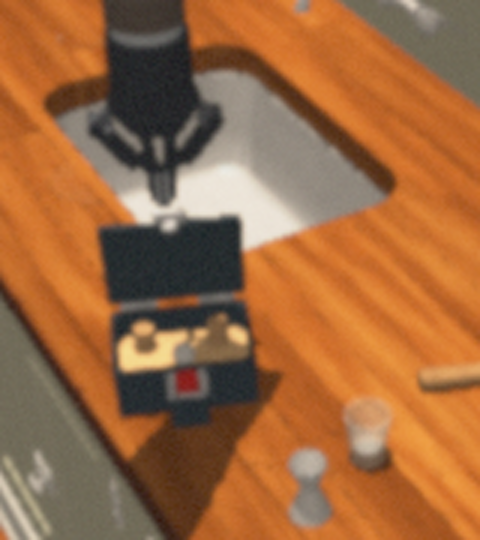

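```bash
cat >> h.py <<'E'
ORG=(.3997,.3050);YAW=68
def lidpt(r,phi,off=.0072):  # TCP world for finger front corner on lid
    return case2w([.055-r*np.cos(phi)+off*np.sin(phi)+.011,0,.067+r*np.sin(phi)+off*np.cos(phi)+.173],ORG,YAW)
E
python3 - <<'E'
from h import *
a=case2w([.105,0,.425],ORG,YAW);print(a);plan(a,-112,4)
E
```

```text
[0.439  0.4024 0.425 ]
t [[-3.0, -0.02, -0.28], [-3.0, -0.02, -0.27], [-3.0, -0.02, -0.27], [-3.0, -0.03, -0.26]]
r [[0.07, -0.13, -0.05], [0.07, -0.13, -0.05], [0.07, -0.13, -0.05], [0.07, -0.13, -0.05]] step mm 30.158559397566204
```

>>> play_rows(
  translation=[
    [-3,0,-0.3],
    [-3,0,-0.3],
    [-3,0,-0.2],
    [-2.6,0,-0.2],
    [0,0,0],
  ],
  rot=[
    [0.1,-0.1,0],
    [0.1,-0.1,0],
    [0,-0.1,0],
    [0,-0.1,0],
    [0,0,0],
  ],
  grip=[-1,-1,-1,-1,-1],
)

```text
clock: 16.57
tool_pos: [0.4367, 0.3999, 0.4148]
ee_rot: [-0.556, 0.831, -0.001, -0.01]
wrist_force: [-0.3, 0.6, -0.2]
finger_gap: -0.002
```

Run:
```python
from h import *
o=observe();print(o["tool_pos"],R.from_quat(o["ee_rot"]).as_matrix()[:,2],o["wrist_force"])
im=get_image("wrist")[:,:,::-1]; cv2.imwrite("pics/w16.png",im)
a=case2w([.10,0,.325],ORG,YAW);print(a);plan(a,-112,4)
```

```text
[0.4367 0.3999 0.4148] [-0.0152 -0.0135 -0.9998] [-0.2689  0.6137 -0.1871]
[0.4372 0.3977 0.325 ]
t [[-0.04, -0.05, 2.23], [-0.03, -0.05, 2.23], [-0.02, -0.04, 2.23], [-0.01, -0.04, 2.23]]
r [[0.14, -0.3, -0.11], [0.14, -0.3, -0.11], [0.14, -0.3, -0.11], [0.14, -0.3, -0.11]] step mm 22.32771708928673
```

View pics/w16.png

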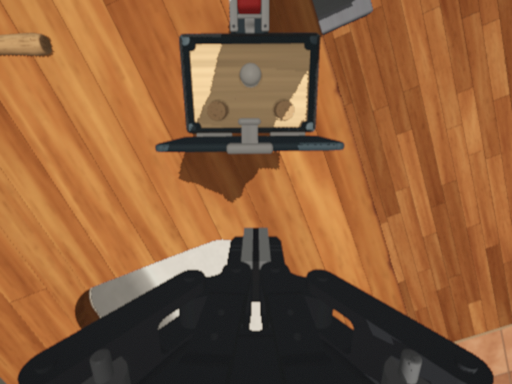

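>>> play_rows(
  translation=[
    [-0.05,-0.05,2.2],
    [-0.05,-0.05,2.2],
    [0,-0.05,2.2],
    [0,0,2],
    [0,0,0],
  ],
  rot=[
    [0.15,-0.3,0],
    [0.15,-0.3,0],
    [0.15,-0.3,0],
    [0.1,-0.2,0],
    [0,0,0],
  ],
  grip=[-1,-1,-1,-1,-1],
)

```text
clock: 17.03
tool_pos: [0.4349, 0.3943, 0.3209]
ee_rot: [-0.556, 0.831, -0.002, -0.005]
wrist_force: [-0.7, -1.3, -0.9]
finger_gap: -0.001
```

Run:
```python
from h import *
o=observe();print(o["tool_pos"],R.from_quat(o["ee_rot"]).as_matrix()[:,2],o["wrist_force"])
for p in (1.52,1.4,1.2,1.0,.8,.6,.4,.2,.1,0): print(p,lidpt(.088,p))
plan(lidpt(.088,1.35),-112,5)
```

```text
[0.4349 0.3943 0.3209] [-0.0066 -0.0091 -0.9999] [-0.7164 -1.2544 -0.9001]
1.52 [0.4254 0.3687 0.3283]
1.4 [0.4215 0.3589 0.3279]
1.2 [0.415  0.3429 0.3246]
1.0 [0.4089 0.3277 0.3179]
0.8 [0.4034 0.3141 0.3081]
0.6 [0.3987 0.3026 0.2956]
0.4 [0.3951 0.2936 0.2809]
0.2 [0.3927 0.2876 0.2645]
0.1 [0.3919 0.2857 0.2559]
0 [0.3915 0.2846 0.2472]
t [[0.85, -0.02, -0.12], [0.84, -0.02, -0.12], [0.84, -0.02, -0.13], [0.84, -0.02, -0.13], [0.84, -0.02, -0.13]]
r [[0.03, -0.13, -0.09], [0.03, -0.13, -0.09], [0.03, -0.13, -0.09], [0.03, -0.13, -0.09], [0.03, -0.13, -0.09]] step mm 8.539888856996095
```

>>> play_rows(
  translation=[
    [0.85,0,-0.1],
    [0.85,0,-0.1],
    [0.85,0,-0.1],
    [0.85,0,-0.1],
    [0.85,0,-0.1],
  ],
  rot=[
    [0,-0.1,0],
    [0,-0.1,0],
    [0,-0.1,0],
    [0,-0.1,0],
    [0,-0.1,0],
  ],
  grip=[-1,-1,-1,-1,-1],
)

```text
clock: 17.45
tool_pos: [0.4168, 0.3509, 0.3262]
ee_rot: [-0.556, 0.831, 0.0, -0.004]
wrist_force: [1.2, 1.7, -0.1]
finger_gap: -0.005
```

Run:
```python
from h import *
o=observe();print(o["tool_pos"],R.from_quat(o["ee_rot"]).as_matrix()[:,2],o["wrist_force"])
im=get_image("wrist")[:,:,::-1]; cv2.imwrite("pics/w17.png",im)
plan(lidpt(.088,1.0),-112,4)
```

```text
[0.4168 0.3509 0.3262] [-0.007  -0.0036 -1.    ] [ 1.2231  1.6854 -0.1194]
t [[0.57, -0.04, 0.22], [0.57, -0.04, 0.22], [0.57, -0.04, 0.22], [0.57, -0.04, 0.22]]
r [[0.07, -0.1, -0.14], [0.07, -0.1, -0.14], [0.07, -0.1, -0.14], [0.07, -0.1, -0.14]] step mm 6.1613778988293735
```

View pics/w17.png

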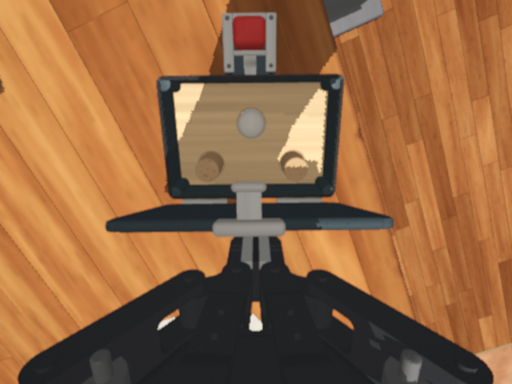

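>>> play_rows(
  translation=[
    [0.6,0,0.15],
    [0.6,0,0.2],
    [0.6,-0.05,0.25],
    [0.6,-0.05,0.3],
    [0.55,0,0.35],
  ],
  rot=[
    [0.1,-0.1,-0.1],
    [0.1,-0.1,-0.1],
    [0,-0.1,-0.1],
    [0,-0.1,-0.1],
    [0,0,0],
  ],
  grip=[-1,-1,-1,-1,-1],
)

```text
clock: 17.92
tool_pos: [0.4055, 0.32, 0.317]
ee_rot: [-0.559, 0.829, 0.002, 0.004]
wrist_force: [0.8, -0.4, 0.7]
finger_gap: -0.006
```

Run:
```python
from h import *
o=observe();print(o["tool_pos"],R.from_quat(o["ee_rot"]).as_matrix()[:,2],o["wrist_force"])
plan(lidpt(.088,.7),-112,4);plan(lidpt(.088,.5),-112,5)
```

```text
[0.4055 0.32   0.317 ] [ 0.0049  0.007  -1.    ] [ 0.7899 -0.3577  0.6929]
t [[0.32, -0.01, 0.37], [0.32, -0.01, 0.37], [0.32, -0.01, 0.37], [0.32, -0.01, 0.37]]
r [[-0.03, 0.12, -0.02], [-0.03, 0.12, -0.02], [-0.03, 0.12, -0.02], [-0.03, 0.12, -0.02]] step mm 4.887870264136223
t [[0.48, -0.0, 0.57], [0.48, -0.0, 0.57], [0.48, -0.0, 0.57], [0.48, -0.0, 0.57], [0.48, -0.0, 0.57]]
r [[-0.02, 0.1, -0.02], [-0.02, 0.1, -0.02], [-0.02, 0.1, -0.02], [-0.02, 0.1, -0.02], [-0.02, 0.1, -0.02]] step mm 7.4351870992025795
```

>>> play_rows(
  translation=[
    [0.5,0,0.5],
    [0.5,0,0.5],
    [0.5,0,0.55],
    [0.45,0,0.6],
    [0.4,0,0.6],
  ],
  rot=[
    [0,0.1,0],
    [0,0.1,0],
    [0,0.1,0],
    [0,0.1,0],
    [0,0.1,0],
  ],
  grip=[-1,-1,-1,-1,-1],
)

```text
clock: 18.33
tool_pos: [0.3958, 0.2954, 0.2869]
ee_rot: [-0.558, 0.83, -0.002, 0.0]
wrist_force: [1.0, 0.2, -0.1]
finger_gap: -0.001
```

Run:
```python
from h import *
o=observe();print(o["tool_pos"],R.from_quat(o["ee_rot"]).as_matrix()[:,2],o["wrist_force"])
im=get_image("wrist")[:,:,::-1]; cv2.imwrite("pics/w18.png",im)
im=get_image("side")[:,:,::-1]; crop(im,180,90,300,210,5,"pics/s18.png")
plan(lidpt(.095,.2),-112,5)
```

```text
[0.3958 0.2954 0.2869] [ 0.002  -0.0023 -1.    ] [ 1.0273  0.2271 -0.101 ]
t [[0.29, -0.01, 0.4], [0.29, -0.01, 0.4], [0.29, -0.01, 0.4], [0.29, -0.01, 0.4], [0.29, -0.01, 0.4]]
r [[-0.02, -0.05, -0.03], [-0.02, -0.05, -0.03], [-0.02, -0.05, -0.03], [-0.02, -0.05, -0.03], [-0.02, -0.05, -0.03]] step mm 4.978493394875804
```

View pics/w18.png

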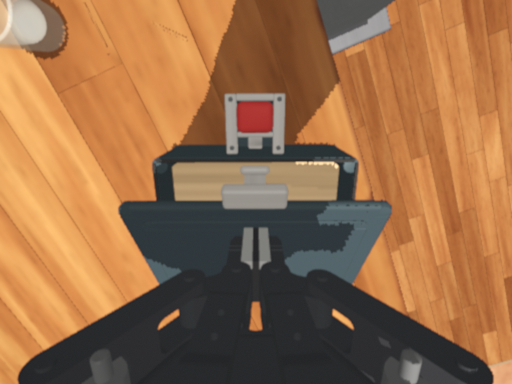

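View pics/s18.png

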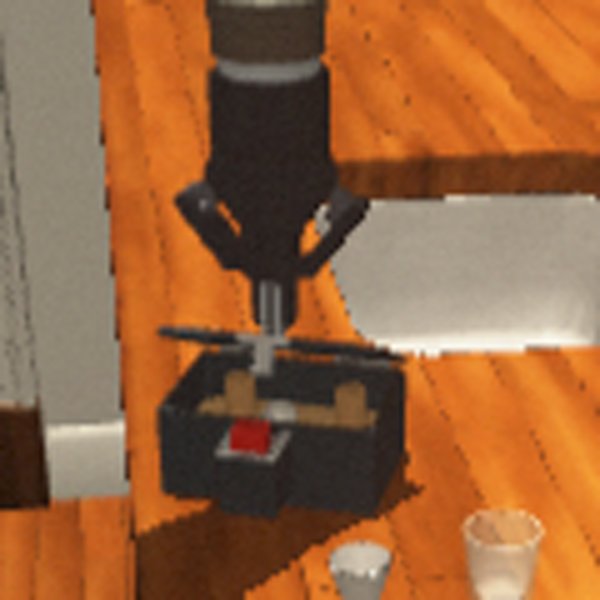

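Lid following well (about 0.45 rad). Continue.

>>> play_rows(
  translation=[
    [0.3,0,0.4],
    [0.3,0,0.4],
    [0.3,0,0.4],
    [0.3,0,0.4],
    [0.2,0,0.4],
  ],
  rot=[
    [0,0,0],
    [0,0,0],
    [0,0,0],
    [0,0,0],
    [0,0,0],
  ],
  grip=[-1,-1,-1,-1,-1],
)

```text
clock: 18.85
tool_pos: [0.3907, 0.2822, 0.2652]
ee_rot: [-0.559, 0.829, -0.001, 0.001]
wrist_force: [0.1, 1.2, 0.9]
finger_gap: -0.001
```

Run:
```python
from h import *
o=observe();print(o["tool_pos"],R.from_quat(o["ee_rot"]).as_matrix()[:,2],o["wrist_force"])
plan(lidpt(.098,.1),-112,5)
print(lidpt(.098,.1),lidpt(.098,.03),lidpt(.098,0))
```

```text
[0.3907 0.2822 0.2652] [ 0.0024 -0.0012 -1.    ] [0.0943 1.2064 0.8518]
t [[0.13, 0.0, 0.17], [0.13, 0.0, 0.17], [0.13, 0.0, 0.17], [0.13, 0.0, 0.17], [0.13, 0.0, 0.17]]
r [[-0.03, -0.0, -0.02], [-0.03, -0.0, -0.02], [-0.03, -0.0, -0.02], [-0.03, -0.0, -0.02], [-0.03, -0.0, -0.02]] step mm 2.0774733545003032
[0.3882 0.2765 0.2569] [0.3878 0.2756 0.2501] [0.3877 0.2753 0.2472]
```

>>> play_rows(
  translation=[
    [0.2,0,0.15],
    [0.2,0,0.15],
    [0.15,0,0.15],
    [0,0,0.15],
    [0,0,0.15],
  ],
  rot=[
    [0,0,0],
    [0,0,0],
    [0,0,0],
    [0,0,0],
    [0,0,0],
  ],
  grip=[-1,-1,-1,-1,-1],
)

```text
clock: 19.27
tool_pos: [0.388, 0.2757, 0.2563]
ee_rot: [-0.558, 0.83, -0.002, -0.0]
wrist_force: [0.1, 0.5, 0.8]
finger_gap: 0.001
```

>>> play_rows(
  translation=[
    [0,0,0.12],
    [0,0,0.12],
    [0,0,0.12],
    [0,0,0.12],
    [0,0,0.12],
  ],
  rot=[
    [0,0,0],
    [0,0,0],
    [0,0,0],
    [0,0,0],
    [0,0,0],
  ],
  grip=[-1,-1,-1,-1,-1],
)

```text
clock: 19.68
tool_pos: [0.3878, 0.2754, 0.252]
ee_rot: [-0.558, 0.83, -0.002, -0.0]
wrist_force: [-1.4, -1.8, 8.7]
finger_gap: 0.003
```

>>> play_rows(
  translation=[
    [0,0,0.12],
    [0,0,0.12],
    [0,0,0.12],
    [0,0,0],
    [0,0,0],
  ],
  rot=[
    [0,0,0],
    [0,0,0],
    [0,0,0],
    [0,0,0],
    [0,0,0],
  ],
  grip=[-1,-1,-1,-1,-1],
)

```text
clock: 20.1
tool_pos: [0.3874, 0.2753, 0.2516]
ee_rot: [-0.558, 0.83, -0.002, 0.0]
wrist_force: [0.1, 0.4, 0.5]
finger_gap: -0.001
```

Run:
```python
from h import *
o=observe();print(o["tool_pos"],o["wrist_force"])
im=get_image("wrist")[:,:,::-1]; cv2.imwrite("pics/w19.png",im)
im=get_image("side")[:,:,::-1]; crop(im,180,90,300,210,5,"pics/s19.png")
```

```text
[0.3874 0.2753 0.2516] [0.0718 0.3855 0.4741]
```

View pics/w19.png

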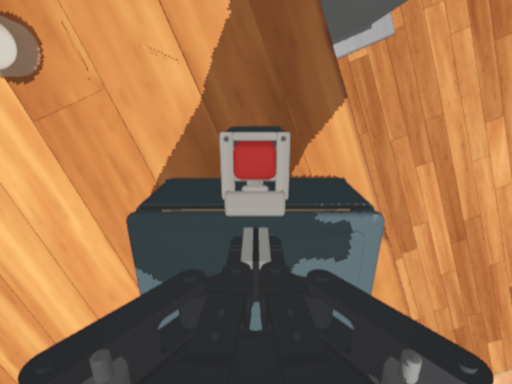

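View pics/s19.png

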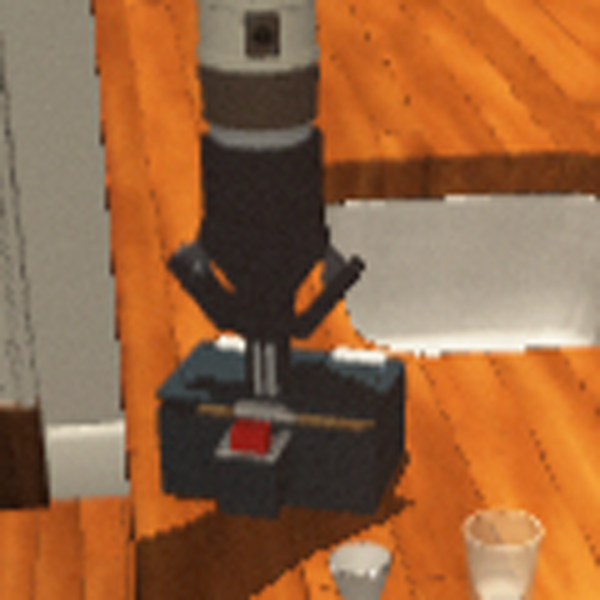

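>>> play_rows(
  translation=[
    [0,0,0.12],
    [0,0,0.14],
    [0,0,0.14],
    [0,0,0.14],
    [0,0,0.14],
  ],
  rot=[
    [0,0,0],
    [0,0,0],
    [0,0,0],
    [0,0,0],
    [0,0,0],
  ],
  grip=[-1,-1,-1,-1,-1],
)

```text
clock: 20.62
tool_pos: [0.3872, 0.275, 0.2471]
ee_rot: [-0.558, 0.83, -0.003, 0.001]
wrist_force: [-0.2, -0.3, 0.1]
finger_gap: -0.002
```

Run:
```python
from h import *
o=observe();print(o["tool_pos"],o["wrist_force"],o["qvel"])
im=get_image("wrist")[:,:,::-1]; cv2.imwrite("pics/w20.png",im)
im=get_image("side")[:,:,::-1]; crop(im,180,90,300,210,5,"pics/s20.png")
```

```text
[0.3872 0.275  0.2471] [-0.1568 -0.2703  0.0845] [-0.0005  0.0221 -0.0242 -0.0475 -0.0009  0.0004]
```

View pics/s20.png

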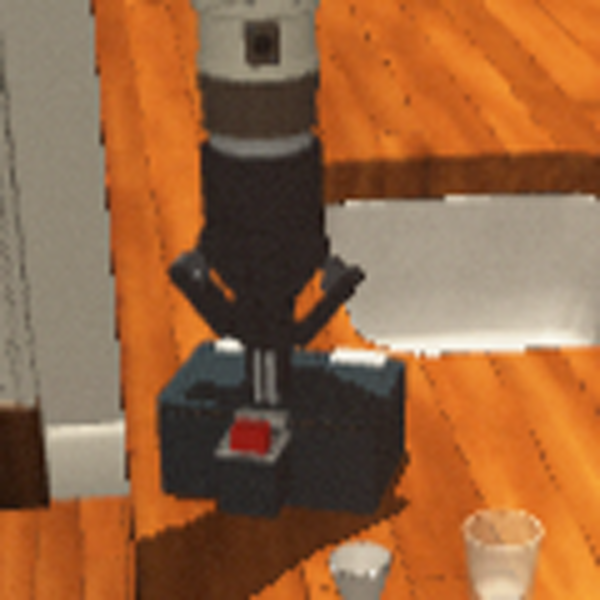

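Shut. Lift off slowly and check that it stays shut.

>>> play_rows(
  translation=[
    [0,0,-0.6],
    [0,0,-1],
    [0,0,-2.5],
    [0,0,-3.5],
    [0,0,-3.5],
  ],
  rot=[
    [0,0,0],
    [0,0,0],
    [0,0,0],
    [0,0,0],
    [0,0,0],
  ],
  grip=[-1,-1,-1,-1,-1],
)

```text
clock: 21.13
tool_pos: [0.3843, 0.2736, 0.3522]
ee_rot: [-0.558, 0.829, -0.003, -0.011]
wrist_force: [-0.3, 0.9, -0.5]
finger_gap: 0.003
```

>>> play_rows(
  translation=[
    [0,0,-3],
    [0,0,-1],
    [0,0,0],
    [0,0,0],
    [0,0,0],
  ],
  rot=[
    [0,0,0],
    [0,0,0],
    [0,0,0],
    [0,0,0],
    [0,0,0],
  ],
  grip=[-1,-1,-1,-1,-1],
)

```text
clock: 21.55
tool_pos: [0.386, 0.2752, 0.4021]
ee_rot: [-0.558, 0.829, -0.003, -0.004]
wrist_force: [-0.5, 0.7, -0.5]
finger_gap: 0.002
```

>>> play_rows(
  translation=[
    [0,0,0],
    [0,0,0],
    [0,0,0],
    [0,0,0],
    [0,0,0],
  ],
  rot=[
    [0,0,0],
    [0,0,0],
    [0,0,0],
    [0,0,0],
    [0,0,0],
  ],
  grip=[-1,-1,-1,-1,-1],
)

```text
clock: 21.97
tool_pos: [0.3849, 0.2744, 0.3964]
ee_rot: [-0.558, 0.829, -0.003, -0.01]
wrist_force: [-0.0, 0.1, 0.2]
finger_gap: -0.0
```

Run:
```python
from h import *
o=observe();print(o["clock"],o["tool_pos"],o["wrist_force"])
im=get_image("wrist")[:,:,::-1]; cv2.imwrite("pics/w21.png",im)
im=get_image("side")[:,:,::-1]; cv2.imwrite("pics/s21.png",im);crop(im,195,130,345,270,4,"pics/s21c.png")
```

```text
21.9667 [0.3849 0.2744 0.3964] [-0.0089  0.1325  0.1797]
```

View pics/s21c.png

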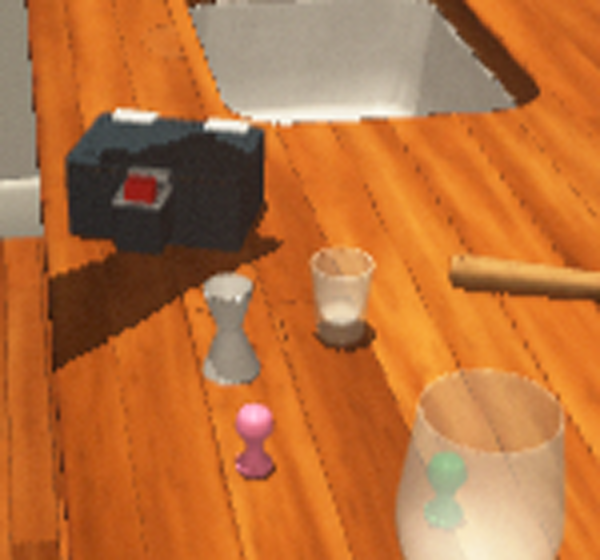

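View pics/w21.png

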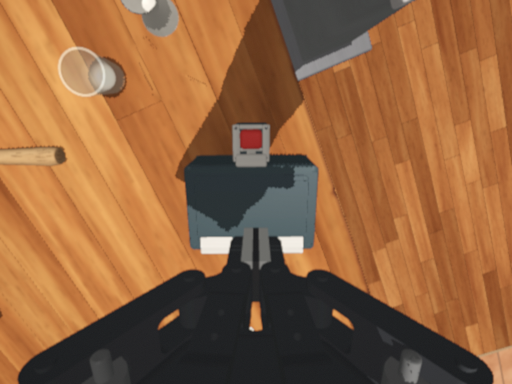

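Run:
```python
from h import *
for n in ("side0","s21"):
    im=cv2.imread(f"pics/{n}.png")[145:215,203:278].astype(int);b,g,r=im[...,0],im[...,1],im[...,2]
    m=(r>130)&(g<70)&(b<80);ys,xs=np.nonzero(m);print(n,xs.mean()+203,ys.mean()+145)
a=cv2.imread("pics/side0.png").astype(int);b=cv2.imread("pics/s21.png").astype(int)
d=(abs(a-b).max(2)>60)[195:320,235:345];print([x for x in cv2.connectedComponentsWithStats(d.astype(np.uint8))[2].tolist() if x[4]>10])
print(sign_off())
```

```text
side0 227.42000000000002 182.6
s21 227.98214285714286 184.73214285714286
[[0, 0, 110, 125, 11997], [0, 0, 23, 12, 120], [0, 31, 85, 37, 1626]]
the job is handed in; nothing more can be done
None
```

The stopper is in the front hole of the case, and the lid is shut and stayed shut. I signed off at about 22 s of the 61 s allowed.

- **Opening:** I pressed the red button in small steps and read at most 6.7 N. The catch let go and the lid sprang open.
- **Stopper:** I gripped the silver one, not the pink or green look-alikes, and lowered it upright into the hole. The arm stopped at the height expected for the bottom of the hole. I let go there, and the picture showed it standing upright.
- **Closing:** I swung the lid over from behind and pressed it down. My first press, reading 8.7 N, stopped short with a gap still showing. A second press took it over, the force dropped and the gap was gone.

**Last checks:** About a second after I lifted away, the lid was still flush. The jigger, shot glass, pink and green pieces and the one wine glass in view looked to be standing as before.

- **Case position:** My rough comparison of the button's place before and after differed by about 0.6 by 2.1 pixels in the side view. That mask probably also caught other red or orange pixels and the lighting changed, so it neither shows nor rules out a shift of a few millimetres.
- **Bystanders:** The before/after image difference showed one large changed patch. I took it to be the arm's moved shadow, but did not confirm that.
- **Corks:** I last saw them standing in place before the lid was fully shut.
- **Forces:** I read these only at the end of each move, so short peaks in between are not known.

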